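# Load the shaker and shut its gate

## Task

Get the shaker ready to run: set the white vial carrier flat in the bay between the guide ridges so that it holds the part-present pin down, stand every flip-cap vial that is on the table upright in a cell of its own in the carrier, and press every cap fully shut. Only when all that is done, push the gate shut until it seats on its catch. Leave the timer, tape roll and marker where they are.

Things in the scene. Friction and masses are not known exactly. Their poses are not given: they have to be found in the camera images.
- bay (a point): middle of the shaker guard's inside (176 x 176 mm), on the top face of its base plate, 18 mm above the table; -x points out through the gate, z up. Four white guide ridges 5 mm high lie round it, inner faces 67 mm off along +-x and +-y, each 60 mm long: the carrier goes between them, its sides parallel to the fence
- guard: shaker guard: white base plate 206 x 204 x 12 mm on 6 mm feet with a low grey fence 6 mm thick on three sides (top 70 mm above the table, open above) and a hinged gate on the fourth. It does not move during the work. Origin 12 mm below the bay point; axes as there
- pin (a joint): steel part-present pin, 10 mm across, in the base plate 20 mm from the bay point along bay +x, standing 5 mm proud. 0 = up, 0.005 m = pressed flush. Its spring is light (1.8 N flush): the carrier's weight holds it down when the carrier lies flat between the ridges
- gate (a joint): the gate: upright grey panel 172 mm wide, 8 mm thick, 24 to 72 mm above the table, on a vertical hinge. 0 = fully shut on its catch; grows as it swings outwards, to 1.95 rad; it stays where it is left. A spring ball catch under its free edge resists with 1 to 3 N from about 0.085 to 0.036 rad, springing it back if let go there, then pulls it home to 0
- gate_hinge (a point): on the gate's hinge axis, 51 mm above the table; its y axis points along the panel to the free edge, its -x axis is the outward normal of the panel (outer face 4 mm from the axis plane). Turns with the gate.
- gate_edge (a point): on the mid-plane of the gate panel near its free edge, 160 mm from the hinge axis, 51 mm above the table
- carrier_handle (a point): grip point of the loose carrier, in the middle of its upright aluminium plate handle, 58 mm above the carrier's underside; the plate is 10 mm thick (along x), 36 mm wide (along y) and its top is 72 mm above the underside
- carrier: loose vial carrier: white block 124 x 124 x 16 mm, 0.4 to 0.6 kg, a plate handle in its middle, and four square cells 41 mm wide, 12 mm deep (floor 4 mm above the underside), centred at +-38 mm in its x and y. Origin at the centre of its underside
- bench_timer: bystander: white bench timer, 48 x 70 x 56 mm, behind the work; leave alone. Origin at the centre of its underside
- tape_roll: bystander: roll of tape lying flat, 104 x 102 x 25 mm; leave alone. Origin at the centre of its underside
- marker_black: bystander: red-capped marker lying on the table, 135 mm long, 16 mm thick; leave alone. Origin under its middle
- vial_0_c (a point): loose white flip-cap vial, round, 30 mm across, 48 mm high to the rim, about 0.07 kg, standing on the table; may be absent. This point is on its axis, 24 mm above its flat bottom; z up along the axis, +x towards the cap's hinge.
- vial_0_cap (a joint): cap of that vial: disc 31 mm across, 3.5 mm thick, hinged 16 mm from the vial's axis towards vial +x, 48 mm above its bottom; 37 mm long with its tab. 0 = pressed shut (top face 51.5 mm above the bottom), 1.57 = upright, opens to 2.15 rad (leaning back). It stays where it is left; 0.1 N at the tab moves it
- vial_1_c (a point): loose white flip-cap vial, round, 30 mm across, 48 mm high to the rim, about 0.07 kg, standing on the table; may be absent. This point is on its axis, 24 mm above its flat bottom; z up along the axis, +x towards the cap's hinge.
- vial_1_cap (a joint): cap of that vial: disc 31 mm across, 3.5 mm thick, hinged 16 mm from the vial's axis towards vial +x, 48 mm above its bottom; 37 mm long with its tab. 0 = pressed shut (top face 51.5 mm above the bottom), 1.57 = upright, opens to 2.15 rad (leaning back). It stays where it is left; 0.1 N at the tab moves it
- vial_2_c (a point): loose white flip-cap vial, round, 30 mm across, 48 mm high to the rim, about 0.07 kg, standing on the table; may be absent. This point is on its axis, 24 mm above its flat bottom; z up along the axis, +x towards the cap's hinge.
- vial_2_cap (a joint): cap of that vial: disc 31 mm across, 3.5 mm thick, hinged 16 mm from the vial's axis towards vial +x, 48 mm above its bottom; 37 mm long with its tab. 0 = pressed shut (top face 51.5 mm above the bottom), 1.57 = upright, opens to 2.15 rad (leaning back). It stays where it is left; 0.1 N at the tab moves it
- vial_3_c (a point): loose white flip-cap vial, round, 30 mm across, 48 mm high to the rim, about 0.07 kg, standing on the table; may be absent. This point is on its axis, 24 mm above its flat bottom; z up along the axis, +x towards the cap's hinge.
- vial_3_cap (a joint): cap of that vial: disc 31 mm across, 3.5 mm thick, hinged 16 mm from the vial's axis towards vial +x, 48 mm above its bottom; 37 mm long with its tab. 0 = pressed shut (top face 51.5 mm above the bottom), 1.57 = upright, opens to 2.15 rad (leaning back). It stays where it is left; 0.1 N at the tab moves it
Things that resemble listed ones, but are neither listed nor needed, are in the scene too. Leave any pink look-alike of the part that bears vial_2_c alone.

How it is judged:
On the way:
1. with the gate still open, the carrier lies in the bay and holds the pin down, every vial stands in it, and every cap is shut (value of joint pin above 0.004 m and horizontal distance between carrier and bay below 0.012 m and angle between carrier's own z axis and vertical below 0.05 rad and x of vial_0_c in the frame of carrier between -0.06 and 0.06 m and y of vial_0_c in the frame of carrier between -0.06 and 0.06 m and z of each of vial_0_c, vial_1_c, vial_2_c, vial_3_c in the frame of carrier below 0.034 m and angle between each of vial_0_c, vial_1_c, vial_2_c, vial_3_c's own z axis and vertical below 0.15 rad and value of joint each of vial_0_cap, vial_1_cap, vial_2_cap, vial_3_cap below 0.12 rad and x of vial_1_c in the frame of carrier between -0.06 and 0.06 m and y of vial_1_c in the frame of carrier between -0.06 and 0.06 m and x of vial_2_c in the frame of carrier between -0.06 and 0.06 m and y of vial_2_c in the frame of carrier between -0.06 and 0.06 m and x of vial_3_c in the frame of carrier between -0.06 and 0.06 m and y of vial_3_c in the frame of carrier between -0.06 and 0.06 m and value of joint gate above 0.2 rad), for 0.2 s.
At the end, for the whole second after the job is handed in: carrier flat (0.05 rad) in the bay, within 12 mm of its centre, pin pressed over 4 mm; every vial upright (0.15 rad) down in a carrier cell, cap shut (below 0.12 rad); gate shut on its catch (below 0.02 rad); at rest (value of joint pin above 0.004 m and horizontal distance between carrier and bay below 0.012 m and angle between carrier's own z axis and vertical below 0.05 rad and x of vial_0_c in the frame of carrier between -0.06 and 0.06 m and y of vial_0_c in the frame of carrier between -0.06 and 0.06 m and z of each of vial_0_c, vial_1_c, vial_2_c, vial_3_c in the frame of carrier below 0.034 m and angle between each of vial_0_c, vial_1_c, vial_2_c, vial_3_c's own z axis and vertical below 0.15 rad and value of joint each of vial_0_cap, vial_1_cap, vial_2_cap, vial_3_cap below 0.12 rad and x of vial_1_c in the frame of carrier between -0.06 and 0.06 m and y of vial_1_c in the frame of carrier between -0.06 and 0.06 m and x of vial_2_c in the frame of carrier between -0.06 and 0.06 m and y of vial_2_c in the frame of carrier between -0.06 and 0.06 m and x of vial_3_c in the frame of carrier between -0.06 and 0.06 m and y of vial_3_c in the frame of carrier between -0.06 and 0.06 m and value of joint gate below 0.02 rad and linear speed of carrier below 0.02 m/s); the robot touches nothing.
It fails at once if the bench timer is moved by more than 3 cm (distance of bench_timer from where it was at the start of the episode above 0.03 m).
It fails at once if the tape roll is moved by more than 3 cm (distance of tape_roll from where it was at the start of the episode above 0.03 m).
It fails at once if the marker is moved by more than 3 cm (distance of marker_black from where it was at the start of the episode above 0.03 m).
Of vial_0, vial_1, vial_2, vial_3 only 3 to 4 are there at a start; the rules pass over those that are not, and their reading is None.
At some moment in a run one of carrier, vial_0, vial_1, vial_2, vial_3 may be knocked a few centimetres aside while the robot is not near it.
It also fails if it takes over 208 s, if anything falls off the work surface, if the arm or the gripper's body presses on something with over 40 N, if the wrist force passes 120 N, or if a joint passes its speed limit or range.

## Robot

A 6-joint arm with a two-finger parallel gripper is mounted at the origin on a cart in front of the work surface, level with it; the furniture and walls round the work are solid. World frame = base frame: x ahead of the robot, y to its left, z up, the work surface at z = 0. Lengths are in m, angles in rad, forces in N, time in s.
With the tool pointing down it reaches from about 0.425 to 1.125 m from the base axis. Payload 14.9 kg.
Tool frame: the origin (TCP) lies at the very end of the fingers, on their centre line; the grasp point (between the pads) lies 19 mm behind it (bot.grip_depth is the distance from the TCP to the grasp point, in m); z points along the fingers, y is the line along which they close (so a half turn about z gives the same grasp; the last joint's range is limited). The gripper opens to 91 mm and grips with 3 to 60 N. Pads are 32 mm wide; open, the fingers measure 118 mm over their backs; the gripper's body (76 mm by 178 mm) begins 60 mm behind the grasp point.
Start: joints at [-1.255, 0.379, 1.734, -0, 1.028, -0.033], TCP at [0.239, -0.658, 0.214] pointing down, gripper open.
Joint ranges: [-2.77, 2.77], [-0.74, 2.19], [0, 2.66], [-1.06, 4.2], [0.31, 2.87], [-3.08, 3.08]. Speed limits (rad/s): [1.89, 1.89, 2.39, 3.14, 3.14, 3.14].

## Interface

Orientations are given as a rotation vector (axis times angle).
In Python, from workcell import state, imaging, ticket, bot gives the robot as it stands. The module is installed in compiled form; this text tells all that it offers.
- The arm moves only by the shell command python3 -m jog 'ROWS'. ROWS is JSON, a list of rows, each an object of numbers: "tx", "ty", "tz": the shift along the world's x, y, z normalised to -1 to 1, where 1 is 0.2 m; "twist": the turn about the world's z normalised to -1 to 1, where 1 is pi/2 rad; "gripper": the gripper's target within -1 to 1 (shut at 1, half-way at 0, fully open at -1). A call has 1 to 20 rows; each row is the pose to reach, as a shift and turn from the pose commanded when the call began; what a row does not reach only later rows make up. A row lasts 1/12 s, in which the tool goes at most 41.7 mm and 7.16 degrees, less where a joint would pass 70% of its speed; a pose out of reach is approached as far as the arm can. A call with a number of a shift or a turn outside -1 to 1 is refused whole. A call with a gripper value outside its range is refused whole. The fingers move at their own pace and stop on an object; the grip force is fixed at half the most. Time passes only in rows, so rows that repeat a pose let the fingers close. It gives the time, the measured TCP pose, the force, the opening and the grip force at its end, in the units of the state.
- state(): the state, without advancing time (a new reading comes with each control period).
- imaging.read_camera(name): name is "side" or "top"; returns (picture, depth): 384x512x3 uint8, red, green, blue; 384x512 float32, m along the optical axis (not along the pixel's ray), 0 where there is no reading.
- imaging.get_calibration(name): a dict with "vfov" (degrees; the focal length in pixels is half the picture's height over the tangent of half this angle, whatever the lens; pixels are square), "cx", "cy" (the principal point, pixels), "D" ([k1, k2, p1, p2, k3] as OpenCV has them; the pictures are not rectified), "R" (3x3) and "t" (3): a world point X has camera coordinates R X + t. Camera axes: x right, y down, z forward; pixel columns grow to the right and rows downward; lengths in m; the calibration is good to about 2 mm. A picture is of the moment at which its call begins. get_calibration takes no time and is no camera call.
- ticket.close_job(): hands the job in; it is judged then, once.
Trained networks look in the newest picture that a camera, given by its name, has taken for a name from the list of things; names that differ only in an ending like _2 or _b are one class to them, and where a whole thing is asked for, a point or a joint stands for the part that bears it (a point fixed in the world has none). Each returns a list of dicts, best first, with "score" (0 to 1); they miss things now and then, are a little off and sometimes report something else, mostly with a low value. They report only what shows in the picture. A call takes as long as a camera call. They do not tell look-alikes from the thing itself.
- imaging.look_for(label, camera): "uv" ([column, row] in pixels, amid what is visible of it).
- imaging.spot_point(label, camera): "uv" ([column, row] in pixels: a listed point, or the origin of a listed thing).
The state is a dict: "t": time; "qpos": joint angles; "qvel": joint speeds; "joint_torque": joint torques, N m; "position": TCP position; "tcp_rot": TCP orientation; "force": force on the tool from outside, world axes, zero at the start; "ft_torque": the same for the moment, N m; "width": finger opening in m; "grip_force": force on a finger pad.
Only numpy, scipy, OpenCV 4.12 (cv2) and the standard library are available. Lean on these libraries where they do the work, as an engineer would, in place of code of your own. Each camera call takes 0.05 s, during which the arm holds its last target. There are 200 camera calls.

## Working session

There is one attempt and no reset: what is moved stays moved. The work goes in short steps, Python scripts to look and compute and a shell command to move; the robot and the scene stay as the last step left them, time stands still between calls to the robot, and variables do not carry over. Pictures are saved under pics/ and viewed, at most 14 in all, crops included, and the job is handed in when it is done.

```bash
mkdir -p pics; cat > h.py <<'E'
import numpy as np, cv2
from workcell import state, imaging, ticket, bot
def cal(n):
    c=imaging.get_calibration(n); f=192/np.tan(np.radians(c["vfov"])/2)
    K=np.array([[f,0,c["cx"]],[0,f,c["cy"]],[0,0,1.]])
    return K,np.array(c["D"],float),np.array(c["R"]),np.array(c["t"])
def ray(n,uv):
    K,D,R,t=cal(n); p=cv2.undistortPoints(np.array(uv,float).reshape(-1,1,2),K,D).reshape(-1,2)
    d=np.c_[p,np.ones(len(p))]; return -R.T@t, d, R, t
def at_z(n,uv,z):
    o,d,R,t=ray(n,uv); w=d@R; s=(z-o[2])/w[:,2]; return o+w*s[:,None]
def cloud(n,depth):
    v,u=np.mgrid[:384,:512]; o,d,R,t=ray(n,np.c_[u.ravel(),v.ravel()])
    return ((d*depth.reshape(-1,1)-t)@R).reshape(384,512,3)
def proj(n,X):
    K,D,R,t=cal(n); return cv2.projectPoints(np.array(X,float).reshape(-1,3),cv2.Rodrigues(R)[0],t,K,D)[0].reshape(-1,2)
def shot(n,name=None,crop=None,scale=1.5):
    p,d=imaging.read_camera(n)
    if name:
        q=p if crop is None else p[crop[1]:crop[3],crop[0]:crop[2]]
        cv2.imwrite(f"pics/{name}.png",cv2.resize(q,None,fx=scale,fy=scale,interpolation=cv2.INTER_CUBIC)[:,:,::-1])
    return p,d,cloud(n,d)
E
python3 - <<'E'
from h import *
for n in("top","side"):
    p,d,c=shot(n,n+"0"); np.save(n+"0.npy",c)
    o,*_=ray(n,[[256,192]]); print(n,o.round(3),cal(n)[0][0,0].round(1),(d>0).mean())
for l in("vial_0_c","carrier_handle","carrier","bay","gate_hinge","gate_edge","guard","bench_timer","tape_roll","marker_black","pin"):
  for n in("top","side"):
    print(l,n,[(np.round(r["uv"]).tolist(),round(r["score"],2)) for r in imaging.spot_point(l,n)][:7])
print(bot.grip_depth,state())
E
```

```text
top [0.343 0.058 1.703] 386.9 0.9959208170572916
side [0.637 1.155 0.959] 419.8 0.996368408203125
vial_0_c top [([239.0, 232.0], 0.39)]
vial_0_c side [([302.0, 207.0], 0.68)]
carrier_handle top [([217.0, 194.0], 0.63)]
carrier_handle side [([252.0, 224.0], 0.68)]
carrier top [([219.0, 195.0], 0.96)]
carrier side [([252.0, 232.0], 0.59), ([211.0, 171.0], 0.46)]
bay top [([274.0, 198.0], 0.66), ([330.0, 200.0], 0.61)]
bay side [([260.0, 146.0], 0.88)]
gate_hinge top [([306.0, 216.0], 0.66), ([328.0, 205.0], 0.46)]
gate_hinge side [([274.0, 152.0], 0.77)]
gate_edge top [([270.0, 200.0], 0.71)]
gate_edge side [([258.0, 175.0], 0.68)]
guard top [([326.0, 200.0], 0.68)]
guard side [([257.0, 151.0], 0.6)]
bench_timer top [([292.0, 162.0], 0.55)]
bench_timer side [([209.0, 169.0], 0.57)]
tape_roll top [([269.0, 167.0], 0.54)]
tape_roll side [([214.0, 191.0], 0.84)]
marker_black top [([371.0, 221.0], 0.54)]
marker_black side []Traceback (most recent call last):
  File "<stdin>", line 7, in <module>
ValueError: it knows: bay, bench_timer, carrier, carrier_handle, gate_edge, gate_hinge, guard, marker_black, tape_roll, vial_0, vial_1, vial_2, vial_3
```

View pics/top0.png

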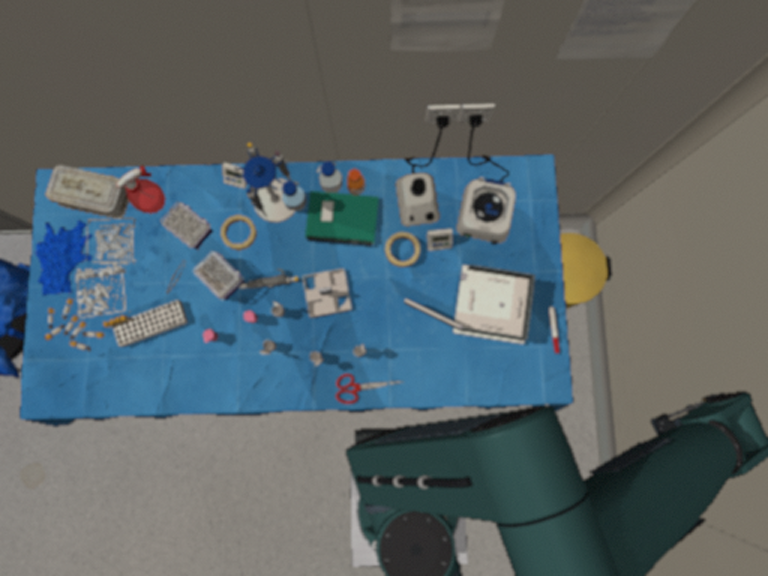

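View pics/side0.png

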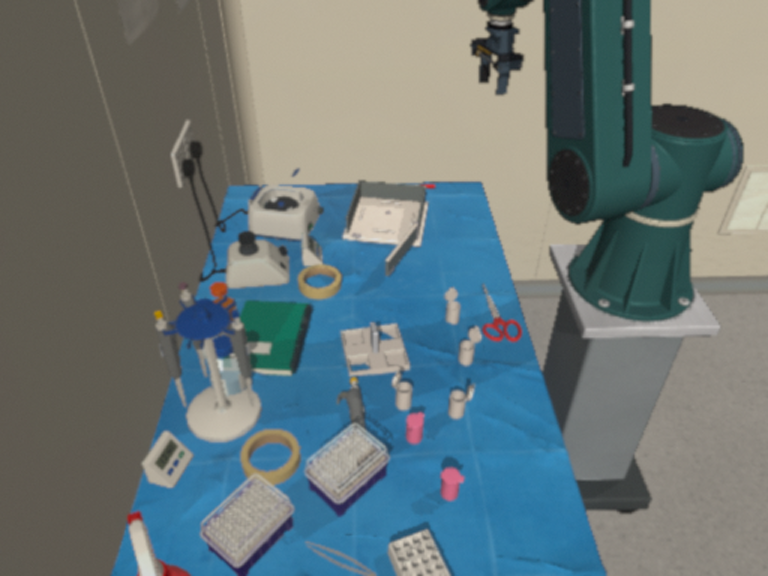

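The top view shows the carrier (218,195), guard (329,202) with the gate out towards (270,200), and four white vials at about (185,207), (179,231), (211,238) and (240,234). There are two pink decoys. Next I measure geometry from the depth clouds and look at the caps more closely.

```bash
python3 - <<'E'
from h import *
T=np.load("top0.npy");S=np.load("side0.npy")
c=at_z("top",[[218,195],[329,202],[185,207],[179,231],[211,238],[240,234],[303,217],[270,200]],0.03)
print(c.round(3))
def sel(P,cx,cy,r,z0,z1):
    P=P.reshape(-1,3); m=(abs(P[:,0]-cx)<r)&(abs(P[:,1]-cy)<r)&(P[:,2]>z0)&(P[:,2]<z1); return P[m]
print("table",np.median(sel(T,.5,.2,.05,-.02,.02)[:,2]),np.median(sel(S,.5,.2,.05,-.02,.02)[:,2]))
for nm,P in(("T",T),("S",S)):
    q=sel(P,c[0,0],c[0,1],.09,.008,.022); print(nm,"carrier",len(q),cv2.minAreaRect(q[:,:2].astype(np.float32)))
    q=sel(P,c[0,0],c[0,1],.05,.04,.08); print(nm,"handle",len(q),q[:,2].max(),cv2.minAreaRect(q[:,:2].astype(np.float32)))
    q=sel(P,c[1,0],c[1,1],.13,.055,.075); print(nm,"fence",len(q),cv2.minAreaRect(q[:,:2].astype(np.float32)))
    q=sel(P,c[1,0],c[1,1],.13,.011,.03); print(nm,"plate",len(q),cv2.minAreaRect(q[:,:2].astype(np.float32)))
    for k in range(2,6):
        q=sel(P,c[k,0],c[k,1],.035,.012,.044); h=sel(P,c[k,0],c[k,1],.04,.044,.12)
        print(nm,"vial",len(q),q.min(0).round(3),q.max(0).round(3),"| top",len(h),h.min(0).round(3),h.max(0).round(3),h.mean(0).round(3))
p=cv2.imread("pics/top0.png");
a=p[270:400,230:560];cv2.imwrite("pics/c1.png",cv2.resize(a,None,fx=2.4,fy=2.4,interpolation=cv2.INTER_CUBIC))
p=cv2.imread("pics/side0.png")
a=p[270:430,320:540];cv2.imwrite("pics/c2.png",cv2.resize(a,None,fx=3.6,fy=3.6,interpolation=cv2.INTER_CUBIC))
E
```

```text
[[ 0.611  0.216  0.03 ]
 [ 0.567 -0.267  0.03 ]
 [ 0.562  0.36   0.03 ]
 [ 0.458  0.386  0.03 ]
 [ 0.424  0.248  0.03 ]
 [ 0.438  0.123  0.03 ]
 [ 0.504 -0.151  0.03 ]
 [ 0.582 -0.011  0.03 ]]
table 0.005078949932310359 0.006431875180955622
T carrier 534 ((0.610863447189331, 0.21400776505470276), (0.1765419840812683, 0.17951999604701996), 89.80403900146484)
T handle 31 0.07817124918098328 ((0.6150520443916321, 0.22064726054668427), (0.010487128980457783, 0.03461376950144768), 5.989803791046143)
T fence 254 ((0.5710679292678833, -0.25800710916519165), (0.21355141699314117, 0.18993934988975525), 79.0696792602539)
T plate 1867 ((0.568626880645752, -0.2676771283149719), (0.25696155428886414, 0.2500947415828705), 89.85952758789062)
T vial 32 [0.537 0.348 0.012] [0.577 0.377 0.044] | top 21 [0.551 0.344 0.044] [0.582 0.375 0.09 ] [0.569 0.358 0.064]
T vial 35 [0.438 0.367 0.012] [0.48  0.401 0.044] | top 29 [0.438 0.373 0.044] [0.478 0.403 0.087] [0.452 0.388 0.065]
T vial 32 [0.39  0.233 0.012] [0.456 0.281 0.042] | top 23 [0.401 0.23  0.045] [0.441 0.268 0.085] [0.42  0.248 0.063]
T vial
[... 388 characters left out ...]
5660163760185242, -0.26486992835998535), (0.2184256613254547, 0.18826906383037567), 79.33224487304688)
S plate 1370 ((0.5693859457969666, -0.26640939712524414), (0.2553558647632599, 0.2520909607410431), 88.5391616821289)
S vial 115 [0.546 0.341 0.012] [0.575 0.376 0.044] | top 83 [0.546 0.339 0.044] [0.584 0.374 0.089] [0.568 0.357 0.06 ]
S vial 118 [0.447 0.365 0.012] [0.476 0.399 0.044] | top 90 [0.437 0.367 0.044] [0.476 0.402 0.085] [0.453 0.386 0.06 ]
S vial 125 [0.404 0.214 0.012] [0.455 0.283 0.043] | top 112 [0.399 0.224 0.044] [0.439 0.266 0.088] [0.415 0.243 0.062]
S vial 89 [0.419 0.096 0.012] [0.453 0.146 0.044] | top 89 [0.423 0.102 0.044] [0.456 0.143 0.087] [0.44  0.117 0.063]
```

View pics/c2.png

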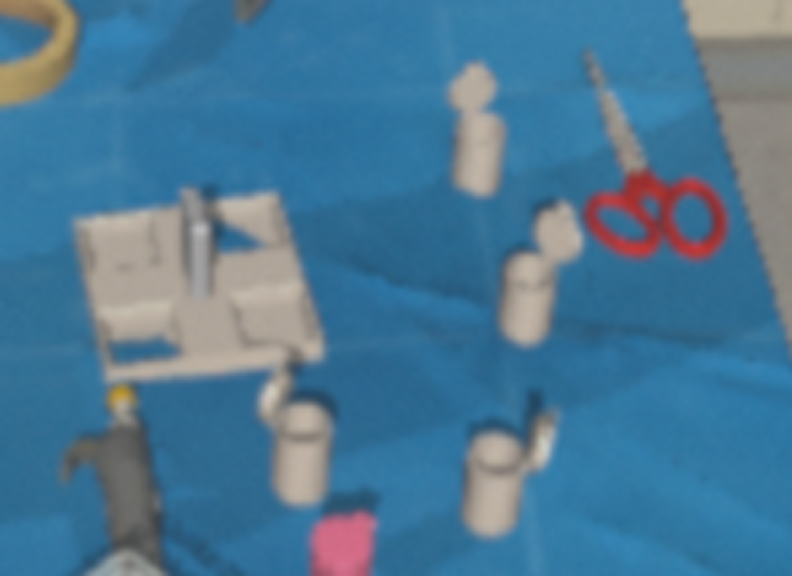

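View pics/c1.png

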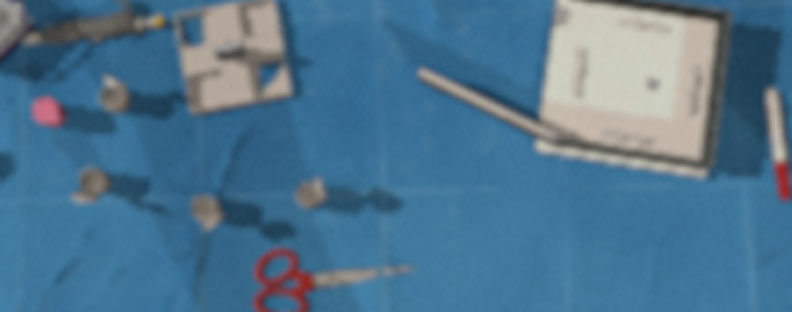

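The crops show the gate fully out of the way. Cap directions: vial A (0.56,0.36) towards +x, B (0.46,0.39) towards -x, C (0.42,0.25) towards -x and -y, D (0.44,0.12) towards -y. Now I fit poses.

```bash
cat > fit.py <<'E'
from h import *
from scipy.optimize import least_squares
def near(P,c,r,z0,z1):
    P=P.reshape(-1,3); return P[(np.hypot(*(P[:,:2]-c[:2]).T)<r)&(P[:,2]>z0)&(P[:,2]<z1)]
def white(p): 
    h=cv2.cvtColor(p,cv2.COLOR_RGB2HSV); return (h[...,1]<80)&(h[...,2]>90)
def vial(P,c,zoff=0.,r=.0152):
    q=near(P,c,.04,.012+zoff,.044+zoff)
    f=lambda x:(np.hypot(*(q[:,:2]-x).T)-r)
    s=least_squares(f,c[:2],loss="soft_l1",f_scale=.002); q2=near(P,s.x,.045,.057+zoff,.11+zoff)
    d=(np.median(q2[:,:2],axis=0)-s.x) if len(q2) else np.zeros(2)
    return s.x.round(4),len(q),"cap dir",round(float(np.degrees(np.arctan2(d[1],d[0]))),0),round(float(np.hypot(*d)),4),len(q2),q2[:,2].max().round(3) if len(q2) else 0
def rectmask(p,n,c,r,z):
    m=white(p); v,u=np.nonzero(m); X=at_z(n,np.c_[u,v],z)[:,:2]
    k=(abs(X-np.array(c[:2]))<r).all(1); mm=np.zeros(m.shape,np.uint8); mm[v[k],u[k]]=1
    mm=cv2.morphologyEx(mm,cv2.MORPH_OPEN,np.ones((3,3)))
    nl,l,st,_=cv2.connectedComponentsWithStats(mm); b=1+np.argmax(st[1:,4]); v,u=np.nonzero(l==b)
    return cv2.minAreaRect(at_z(n,np.c_[u,v],z)[:,:2].astype(np.float32)),len(v)
E
python3 - <<'E'
from fit import *
C={n:np.load(n+"0.npy") for n in("top","side")}
for n,P in C.items():
    print(n,[round(float(np.median(near(P,np.array(a),.03,-.03,.03)[:,2])),4) for a in((.5,.2),(.5,.05),(.62,.06),(.45,-.05),(.5,.45))])
    for c in((.562,.36),(.46,.385),(.42,.245),(.438,.12)): print(n,vial(P,np.array(c),.004))
    def U(x,q):
        ca,sa=np.cos(x[2]),np.sin(x[2]); d=q[:,:2]-x[:2]; lx=d[:,0]*ca+d[:,1]*sa; ly=-d[:,0]*sa+d[:,1]*ca
        r=np.minimum(abs(lx-.091),abs(abs(ly)-.091)); return np.maximum(r-.003,0)
    q=near(P,np.array([.567,-.267]),.16,.062,.08)
    for yaw in(-1.5,-1.65,-1.8):
        q0=q
        for it in range(3):
            s=least_squares(U,[.567,-.267,yaw] if it==0 else s.x,args=(q0,),loss="soft_l1",f_scale=.002)
            ca,sa=np.cos(s.x[2]),np.sin(s.x[2]); q0=q[((q[:,:2]-s.x[:2])@[ca,sa])>-.075]
        print("guard",s.x.round(4),s.cost,len(q0))
    g=near(P,np.array([.56,-.06]),.12,.055,.08); g=g[g[:,1]>-.15]
    vx,vy,x0,y0=cv2.fitLine(g[:,:2].astype(np.float32),cv2.DIST_HUBER,0,.01,.01).ravel(); pr=(g[:,:2]-[x0,y0])@[vx,vy]
    print("gate",len(g),np.degrees(np.arctan2(vy,vx)),[x0,y0]+np.array([[vx,vy]])*pr.min(),[x0,y0]+np.array([[vx,vy]])*pr.max())
    p=cv2.cvtColor(cv2.resize(cv2.imread(f"pics/{n}0.png"),(512,384),interpolation=cv2.INTER_AREA),cv2.COLOR_BGR2RGB)
    print("carrier",rectmask(p,n,(.611,.216),.1,.016),"plate",rectmask(p,n,(.567,-.267),.14,.018))
for l,z in(("bay",.018),("carrier_handle",.058),("carrier",0)):
  for n in("top","side"):
    r=imaging.spot_point(l,n); print(l,n,[(at_z(n,[a["uv"]],z)[0].round(3),round(a["score"],2)) for a in r])
E
```

```text
top [0.0052, 0.0014, 0.0023, 0.0013, 0.0024]
top (array([0.5635, 0.3618]), 30, 'cap dir', -39.0, 0.0139, 12, np.float64(0.09))
top (array([0.4638, 0.3859]), 25, 'cap dir', 173.0, 0.0212, 17, np.float64(0.087))
top (array([0.4268, 0.2518]), 18, 'cap dir', -153.0, 0.0189, 13, np.float64(0.085))
top (array([0.4417, 0.126 ]), 14, 'cap dir', -79.0, 0.0113, 10, np.float64(0.084))
guard [ 0.5678 -0.2695 -1.7568] 9.349384459090546e-06 206
guard [ 0.5678 -0.2695 -1.7568] 9.349384459090568e-06 206
guard [ 0.5678 -0.2695 -1.7568] 9.349384459090524e-06 206
gate 83 61.129494 [[ 0.50452099 -0.14453119]] [[ 0.58032718 -0.0070413 ]]
carrier (((0.6150810718536377, 0.21842876076698303), (0.13189257681369781, 0.13291096687316895), 9.826526641845703), 767) plate (((0.5700211524963379, -0.2537115812301636), (0.23216702044010162, 0.20955586433410645), 79.32044982910156), 2144)
side [0.0072, 0.0036, 0.0045, 0.0037, 0.0048]
side (array([0.5607, 0.3577]), 126, 'cap dir', -8.0, 0.0148, 37, np.float64(0.089))
side (array([0.4618, 0.382 ]), 130, 'cap dir', 154.0, 0.0211, 39, np.float64(0.085))
side (array([0.42
[... 349 characters left out ...]
[ 0.50024599 -0.14733939]] [[ 0.57746776 -0.00692148]]
carrier (((0.6115219593048096, 0.23023022711277008), (0.12879642844200134, 0.18250605463981628), 8.969155311584473), 1302) plate (((0.5641237497329712, -0.27833834290504456), (0.2868584990501404, 0.20894479751586914), 79.0760726928711), 1676)
bay top [(array([ 0.592, -0.031,  0.018]), 0.66), (array([ 0.575, -0.276,  0.018]), 0.61)]
bay side [(array([ 0.558, -0.268,  0.018]), 0.88)]
carrier_handle top [(array([0.613, 0.219, 0.058]), 0.63)]
carrier_handle side [(array([0.605, 0.225, 0.058]), 0.68)]
carrier top [(array([0.616, 0.215, 0.   ]), 0.96)]
carrier side [(array([0.602, 0.2  , 0.   ]), 0.59), (array([ 0.749, -0.129,  0.   ]), 0.46)]
```

```bash
cat >> h.py <<'E'
from scipy.spatial.transform import Rotation as Rn
def pose():
    s=state(); R=Rn.from_rotvec(s["tcp_rot"]).as_matrix(); a=np.degrees(np.arctan2(R[1,1],R[0,1]))
    return s,np.array(s["position"]),a
def goto(x,y,z,yaw):
    "needed units: shift/0.2, twist/(90deg), tool-y yaw mod 180"
    s,p,a=pose(); d=(yaw-a+90)%180-90
    print("pos",p.round(4),"yaw",round(a,1),"q6",round(s["qpos"][5],2),"need",((np.array([x,y,z])-p)/.2).round(3),"twist",round(d/90,3),"F",np.round(s["force"],1),"w",round(s["width"],4),"t",s["t"])
E
python3 - <<'E'
from h import *
goto(.6133,.217,.2,9.5)
T=np.load("side0.npy").reshape(-1,3); m=(T[:,2]>.09)&(T[:,0]>.3)&(T[:,0]<.9)&(abs(T[:,1])<.55)
q=T[m]; h,xe,ye=np.histogram2d(q[:,0],q[:,1],bins=[np.arange(.3,.95,.1),np.arange(-.5,.55,.1)]); print(h.astype(int))
print([q[(q[:,0]>a)&(q[:,0]<=a+.1)][:,2].max().round(2) if ((q[:,0]>a)&(q[:,0]<=a+.1)).any() else 0 for a in np.arange(.3,.9,.1)])
E
```

```text
pos [ 0.2392 -0.6579  0.214 ] yaw -70.0 q6 -0.03 need [ 1.87   4.374 -0.07 ] twist 0.884 F [-0.6  0.3 -0.7] w 0.0914 t 1.4
[[  0   0   0   0   0   0   0   0   0   0]
 [  0   0   0   0   0   0   0   0   0   0]
 [  0   0   0   0   0   0   0   0   0   0]
 [  0   0   0   0   0   0   0   0   0   0]
 [  0   6  49   4   0   0   0   0   0   0]
 [  0  30  28  12  57   0   0  15 998  68]]
[0, 0, 0, 0, np.float64(0.18), np.float64(0.28), 0]
```

```bash
for i in 1 2 3 4; do python3 -m jog '[{"tx":0.374,"ty":0.875,"twist":0.177,"gripper":-1},{"tx":0.374,"ty":0.875,"twist":0.177,"gripper":-1},{"tx":0.374,"ty":0.875,"twist":0.177,"gripper":-1},{"tx":0.374,"ty":0.875,"twist":0.177,"gripper":-1},{"tx":0.374,"ty":0.875,"twist":0.177,"gripper":-1}]'; done; python3 -c "
from h import *
goto(.6133,.217,.12,9.5)"
```

```text
pos [ 0.2392 -0.6579  0.214 ] yaw -70.0 q6 -0.03 need [ 1.87   4.374 -0.47 ] twist 0.884 F [-0.6  0.3 -0.7] w 0.0914 t 1.4invalid input
invalid input
invalid input
invalid input
```

```bash
python3 -m jog '[{"tx":0.08,"ty":0.175,"tz":0,"twist":0.07,"gripper":-1},{"tx":0.374,"ty":0.875,"tz":0,"twist":0.177,"gripper":-1},{"tx":0.374,"ty":0.875,"tz":0,"twist":0.177,"gripper":-1},{"tx":0.374,"ty":0.875,"tz":0,"twist":0.177,"gripper":-1},{"tx":0.374,"ty":0.875,"tz":0,"twist":0.177,"gripper":-1},{"tx":0.374,"ty":0.875,"tz":0,"twist":0.177,"gripper":-1}]'
```

```text
t: 1.9
position: [0.3152, -0.4788, 0.2138]
tcp_rot: [-2.986, -0.972, -0.0]
force: [-0.1, -1.0, 0.0]
width: 0.0913
grip_force: 0.0
```

```bash
for i in 1 2 3; do python3 -m jog '[{"tx":0.374,"ty":0.875,"tz":0,"twist":0.177,"gripper":-1},{"tx":0.374,"ty":0.875,"tz":0,"twist":0.177,"gripper":-1},{"tx":0.374,"ty":0.875,"tz":0,"twist":0.177,"gripper":-1},{"tx":0.374,"ty":0.875,"tz":0,"twist":0.177,"gripper":-1},{"tx":0.374,"ty":0.875,"tz":0,"twist":0.177,"gripper":-1}]' | head -2; done; python3 -c "
from h import *
goto(.6133,.217,.12,9.5)"
```

```text
t: 2.32
position: [0.3895, -0.3052, 0.214]
t: 2.73
position: [0.4647, -0.1302, 0.2143]
t: 3.15
position: [0.5399, 0.0452, 0.2143]
pos [0.5399 0.0452 0.2143] yaw -6.2 q6 0.15 need [ 0.367  0.859 -0.472] twist 0.174 F [-0.  -1.4  1.5] w 0.0908 t 3.15
```

```bash
python3 -m jog '[{"tx":0.37,"ty":0.865,"tz":-0.3,"twist":0.174,"gripper":-1},{"tx":0.37,"ty":0.865,"tz":-0.3,"twist":0.174,"gripper":-1},{"tx":0.37,"ty":0.865,"tz":-0.3,"twist":0.174,"gripper":-1},{"tx":0.37,"ty":0.865,"tz":-0.3,"twist":0.174,"gripper":-1},{"tx":0.37,"ty":0.865,"tz":-0.3,"twist":0.174,"gripper":-1},{"tx":0.37,"ty":0.865,"tz":-0.88,"twist":0.174,"gripper":-1},{"tx":0.37,"ty":0.865,"tz":-0.88,"twist":0.174,"gripper":-1},{"tx":0.37,"ty":0.865,"tz":-0.88,"twist":0.174,"gripper":-1},{"tx":0.37,"ty":0.865,"tz":-0.88,"twist":0.174,"gripper":-1},{"tx":0.37,"ty":0.865,"tz":-0.88,"twist":0.174,"gripper":0}]' ; python3 - <<'E'
from h import *
goto(.614,.218,.037,9.5)
shot("side","s1",(190,170,400,330),3.6); shot("top","t1",(150,160,400,260),3)
E
```

```text
t: 3.98
position: [0.6119, 0.2147, 0.0371]
tcp_rot: [-2.032, -2.394, 0.004]
force: [1.2, -0.3, 0.3]
width: 0.0868
grip_force: 0.0
pos [0.6119 0.2147 0.0371] yaw 9.4 q6 0.14 need [ 0.011  0.016 -0.   ] twist 0.002 F [ 1.2 -0.3  0.3] w 0.0868 t 3.9833
```

View pics/s1.png

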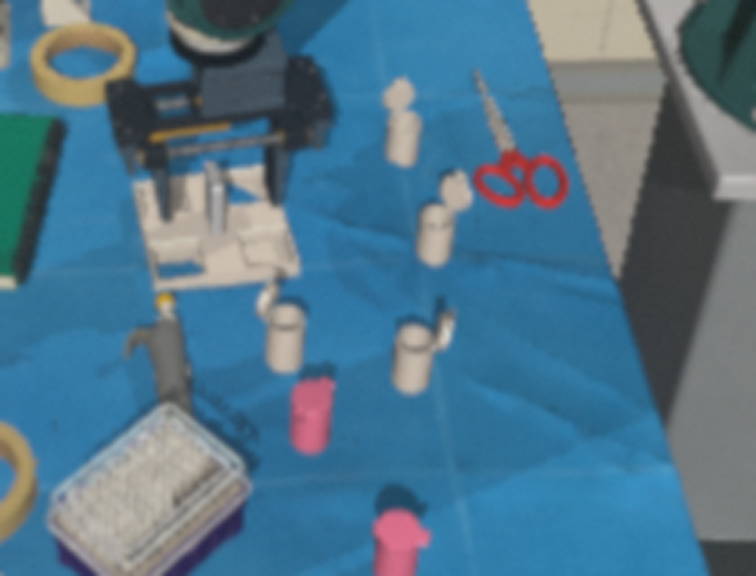

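The fingers straddle the handle plate at about (215,200) in this crop. Closing and lifting.

```bash
python3 -m jog '[{"tx":0.01,"ty":0.015,"tz":0,"twist":0,"gripper":0.5},{"tx":0.01,"ty":0.015,"tz":0,"twist":0,"gripper":1},{"tx":0.01,"ty":0.015,"tz":0,"twist":0,"gripper":1},{"tx":0.01,"ty":0.015,"tz":0,"twist":0,"gripper":1},{"tx":0.01,"ty":0.015,"tz":0,"twist":0,"gripper":1},{"tx":0.01,"ty":0.015,"tz":0,"twist":0,"gripper":1},{"tx":0.01,"ty":0.015,"tz":0,"twist":0,"gripper":1},{"tx":0.01,"ty":0.015,"tz":0,"twist":0,"gripper":1},{"tx":0.01,"ty":0.015,"tz":0,"twist":0,"gripper":1},{"tx":0.01,"ty":0.015,"tz":0,"twist":0,"gripper":1},{"tx":0.01,"ty":0.015,"tz":0,"twist":0,"gripper":1},{"tx":0.01,"ty":0.015,"tz":0,"twist":0,"gripper":1}]'
```

```text
t: 5.08
position: [0.6145, 0.2181, 0.0379]
tcp_rot: [2.033, 2.395, 0.0]
force: [1.1, -0.6, -1.7]
width: 0.01
grip_force: 30.0
```

```bash
python3 -m jog '[{"tx":0,"ty":0,"tz":0.1,"twist":0,"gripper":1},{"tx":0,"ty":0,"tz":0.25,"twist":0,"gripper":1},{"tx":0,"ty":0,"tz":0.4,"twist":0,"gripper":1},{"tx":0,"ty":0,"tz":0.5,"twist":0,"gripper":1},{"tx":0,"ty":-0.05,"tz":0.6,"twist":0,"gripper":1},{"tx":0,"ty":-0.15,"tz":0.6,"twist":0,"gripper":1}]' | head -2
for i in 1 2 3; do python3 -m jog '[{"tx":-0.02,"ty":-0.15,"tz":0,"twist":-0.02,"gripper":1},{"tx":-0.04,"ty":-0.3,"tz":0,"twist":-0.04,"gripper":1},{"tx":-0.06,"ty":-0.45,"tz":0,"twist":-0.06,"gripper":1},{"tx":-0.07,"ty":-0.6,"tz":0,"twist":-0.075,"gripper":1},{"tx":-0.08,"ty":-0.75,"tz":0,"twist":-0.075,"gripper":1}]' | head -2; done
python3 - <<'E'
from fit import *
goto(.5657,-.2715,.06,-10.8)
E
```

```text
t: 5.58
position: [0.6161, 0.1896, 0.1618]
t: 6.0
position: [0.5975, 0.0368, 0.1575]
t: 6.42
position: [0.5815, -0.1132, 0.1575]
t: 6.83
position: [0.5655, -0.2631, 0.1574]
pos [ 0.5655 -0.2631  0.1574] yaw -11.0 q6 -0.28 need [ 0.001 -0.042 -0.487] twist 0.002 F [ 0.9 -0.1 -4.5] w 0.01 t 6.8333
```

```bash
python3 -m jog '[{"tx":0,"ty":-0.042,"tz":-0.15,"twist":0,"gripper":1},{"tx":0,"ty":-0.042,"tz":-0.3,"twist":0,"gripper":1},{"tx":0,"ty":-0.042,"tz":-0.44,"twist":0,"gripper":1},{"tx":0,"ty":-0.042,"tz":-0.44,"twist":0,"gripper":1},{"tx":0,"ty":-0.042,"tz":-0.44,"twist":0,"gripper":1}]'
python3 - <<'E'
from fit import *
goto(.5657,-.2715,.0565,-10.8)
a,_,_=shot("side",None); b,_,_=shot("top",None)
A=cv2.resize(a[95:200,210:310],(480,504),interpolation=cv2.INTER_CUBIC)
B=cv2.resize(b[170:240,290:365],None,fx=4,fy=4,interpolation=cv2.INTER_CUBIC)
B=cv2.copyMakeBorder(B,0,504-B.shape[0],0,0,cv2.BORDER_CONSTANT)
cv2.imwrite("pics/ab.png",np.hstack([A,B])[:,:,::-1])
E
```

```text
t: 7.25
position: [0.5653, -0.2696, 0.0688]
tcp_rot: [-2.42, -1.998, 0.002]
force: [0.8, 0.2, -4.3]
width: 0.0097
grip_force: 30.0
pos [ 0.5653 -0.2696  0.0688] yaw -10.9 q6 -0.29 need [ 0.002 -0.009 -0.061] twist 0.001 F [ 0.8  0.2 -4.3] w 0.0097 t 7.25
```

View pics/ab.png

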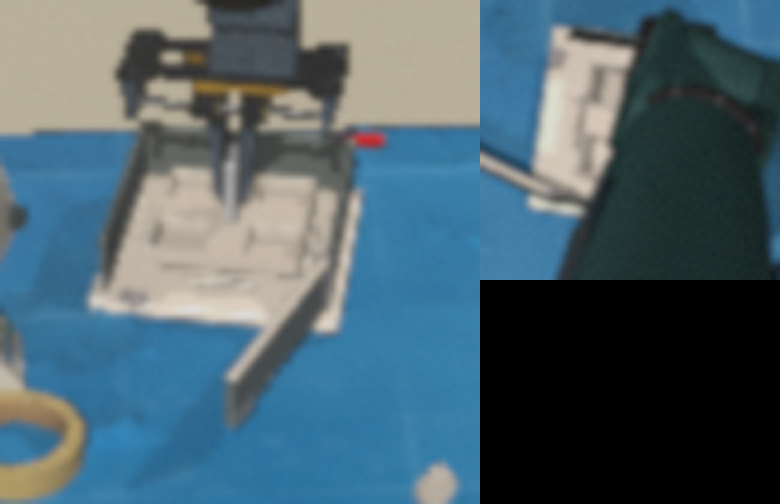

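The carrier hangs centred in the guard, with equal margins to both side fences in the side view. I lower it with the ridges ahead of it and watch the force.

```bash
python3 -m jog '[{"tx":0.002,"ty":-0.009,"tz":-0.02,"twist":0,"gripper":1},{"tx":0.002,"ty":-0.009,"tz":-0.045,"twist":0,"gripper":1},{"tx":0.002,"ty":-0.009,"tz":-0.063,"twist":0,"gripper":1},{"tx":0.002,"ty":-0.009,"tz":-0.063,"twist":0,"gripper":1},{"tx":0.002,"ty":-0.009,"tz":-0.063,"twist":0,"gripper":1}]'
```

```text
t: 7.77
position: [0.5669, -0.272, 0.0574]
tcp_rot: [-2.422, -2.001, 0.0]
force: [-0.5, -0.1, -4.2]
width: 0.0095
grip_force: 30.0
```

```bash
for i in 1 2; do python3 -m jog '[{"tx":0,"ty":0,"tz":-0.006,"twist":0,"gripper":1},{"tx":0,"ty":0,"tz":-0.012,"twist":0,"gripper":1},{"tx":0,"ty":0,"tz":-0.012,"twist":0,"gripper":1}]' | sed -n '2p;4p'; done
```

```text
position: [0.5669, -0.2721, 0.0559]
force: [-5.3, 3.3, 11.2]
position: [0.5669, -0.2723, 0.055]
force: [-17.2, 6.4, 37.5]
```

```bash
python3 -m jog '[{"tx":0,"ty":0,"tz":0.012,"twist":0,"gripper":1},{"tx":0,"ty":0,"tz":0.012,"twist":0,"gripper":0.3},{"tx":0,"ty":0,"tz":0.012,"twist":0,"gripper":0},{"tx":0,"ty":0,"tz":0.012,"twist":0,"gripper":0},{"tx":0,"ty":0,"tz":0.012,"twist":0,"gripper":0},{"tx":0,"ty":0,"tz":0.2,"twist":0,"gripper":0},{"tx":0,"ty":0,"tz":0.4,"twist":0,"gripper":0},{"tx":0,"ty":0,"tz":0.6,"twist":0,"gripper":0},{"tx":0,"ty":0,"tz":0.75,"twist":0,"gripper":0},{"tx":0,"ty":0.2,"tz":0.75,"twist":0,"gripper":0},{"tx":0,"ty":0.4,"tz":0.75,"twist":0,"gripper":0},{"tx":0,"ty":0.6,"tz":0.75,"twist":0,"gripper":0},{"tx":0,"ty":0.8,"tz":0.75,"twist":0,"gripper":0},{"tx":0,"ty":1,"tz":0.75,"twist":0,"gripper":0},{"tx":0,"ty":1,"tz":0.75,"twist":0,"gripper":0}]'
python3 - <<'E'
from fit import *
a,_,P=shot("side"); q=near(P,np.array([.5657,-.2715]),.095,.027,.045); print("side z",np.percentile(q[:,2],[5,25,50,75,95]).round(4))
w=q[np.abs(q[:,2]-np.median(q[:,2]))<.006]; A=np.c_[w[:,:2],np.ones(len(w))]; print("plane",np.linalg.lstsq(A,w[:,2],rcond=None)[0].round(4),len(w))
h=near(P,np.array([.5657,-.2715]),.04,.065,.1); print("handle",len(h),h[:,2].max().round(3),cv2.minAreaRect(h[:,:2].astype(np.float32)))
b,_,P=shot("top"); h=near(P,np.array([.5657,-.2715]),.04,.065,.1); print("handle",len(h),cv2.minAreaRect(h[:,:2].astype(np.float32)))
A=cv2.resize(a[110:185,215:305],(480,400),interpolation=cv2.INTER_CUBIC)
cv2.imwrite("pics/car.png",A[:,:,::-1])
goto(.5657,-.2715,.2,0)
E
```

```text
t: 9.52
position: [0.5663, -0.067, 0.2024]
tcp_rot: [-2.418, -2.004, -0.0]
force: [0.2, -0.9, -0.1]
width: 0.0457
grip_force: 0.0
side z [0.0278 0.0319 0.0354 0.0377 0.0403]
plane [-0.0064  0.0008  0.0397] 396
handle 28 0.097 ((0.5641777515411377, -0.2734275758266449), (0.04072639346122742, 0.008191177621483803), 87.5994644165039)
handle 31 ((0.567737877368927, -0.26884379982948303), (0.03666485473513603, 0.010062489658594131), 78.84423828125)
pos [ 0.5669 -0.0709  0.2025] yaw -10.7 q6 0.02 need [-0.006 -1.003 -0.013] twist 0.119 F [ 0.9 -0.6  0.2] w 0.0457 t 9.6167
```

View pics/car.png

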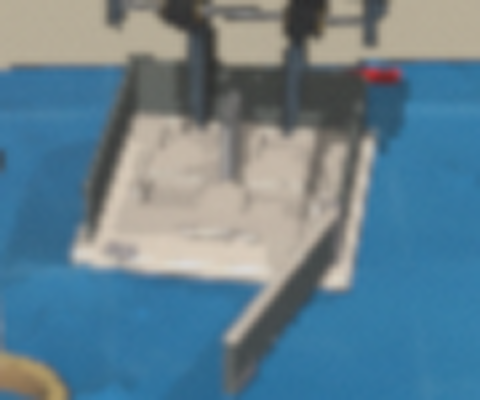

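The carrier sits flat and centred (tilt about 0.006, handle at about (0.566,-0.271)). Now I fit the vials' cap directions and angles precisely.

```bash
cat > caps.py <<'E'
from fit import *
def capfit(q,c):
    def f(x):
        ph,th,dx,dy=x; d=q-np.r_[c[0]+dx,c[1]+dy,0.]
        lx=d[:,0]*np.cos(ph)+d[:,1]*np.sin(ph)-.016; ly=-d[:,0]*np.sin(ph)+d[:,1]*np.cos(ph); lz=d[:,2]-.048
        s=-lx*np.cos(th)+lz*np.sin(th); n=lx*np.sin(th)+lz*np.cos(th)
        rad=np.maximum(np.hypot(s-.016,ly)-.0155,0); tab=np.maximum(np.maximum(s-.037,.02-s),0)+np.maximum(abs(ly)-.006,0)
        return np.r_[np.maximum(abs(n-.0017)-.0017,0),np.minimum(rad,tab),np.array([dx,dy])*1.5]
    best=min((least_squares(f,[p,t,0,0],loss="soft_l1",f_scale=.002) for p in np.arange(0,6.2,.4) for t in(1.4,1.8,2.1)),key=lambda s:s.cost)
    return np.degrees(best.x[0])%360,best.x[1],best.x[2:].round(4),best.cost*1e6
if __name__=="__main__":
    Cs=[(.5621,.3598),(.4628,.384),(.4258,.2505),(.4396,.1252)]
    for n,zo in(("top",.002),("side",.004)):
        p,d,P=shot(n)
        for c in Cs:
            v=vial(P,np.array(c),zo); q=near(P,v[0],.045,.054+zo,.1); q[:,2]-=zo
            print(n,v[0],v[1],len(q),[np.round(x,2) if np.ndim(x)==0 else x for x in capfit(q,v[0])])
    goto(.4396,.1252,.12,0)
E
python3 caps.py
```

```text
top [0.5611 0.3636] 32 12 [np.float64(331.5), np.float64(1.55), array([-0.0003, -0.0001]), np.float64(4.29)]
top [0.462  0.3854] 31 20 [np.float64(166.06), np.float64(1.87), array([ 0.0056, -0.0003]), np.float64(75.21)]
top [0.4307 0.25  ] 26 13 [np.float64(212.33), np.float64(1.75), array([0.0001, 0.001 ]), np.float64(8.14)]
top [0.4444 0.1226] 16 12 [np.float64(274.04), np.float64(1.25), array([-0.0005,  0.0009]), np.float64(15.17)]
side [0.5606 0.3581] 126 38 [np.float64(328.28), np.float64(1.48), array([-0.0006,  0.002 ]), np.float64(13.81)]
side [0.4614 0.3821] 122 40 [np.float64(170.93), np.float64(1.79), array([0.0022, 0.0003]), np.float64(15.49)]
side [0.4251 0.249 ] 103 63 [np.float64(219.8), np.float64(1.82), array([0.0016, 0.0028]), np.float64(52.38)]
side [0.4368 0.1243] 86 53 [np.float64(285.36), np.float64(1.56), array([0.0002, 0.0041]), np.float64(42.3)]
pos [ 0.567  -0.0726  0.2025] yaw -10.9 q6 0.02 need [-0.637  0.989 -0.412] twist 0.121 F [-0.2 -1.   0.3] w 0.0455 t 9.7167
```

```bash
python3 -m jog '[{"tx":-0.15,"ty":0.18,"tz":0,"twist":0.06,"gripper":1},{"tx":-0.3,"ty":0.36,"tz":0,"twist":0.12,"gripper":1},{"tx":-0.45,"ty":0.54,"tz":0,"twist":0.18,"gripper":1},{"tx":-0.58,"ty":0.72,"tz":0,"twist":0.243,"gripper":1},{"tx":-0.58,"ty":0.72,"tz":0,"twist":0.243,"gripper":1},{"tx":-0.58,"ty":0.72,"tz":-0.2,"twist":0.243,"gripper":1},{"tx":-0.58,"ty":0.72,"tz":-0.4,"twist":0.243,"gripper":1},{"tx":-0.58,"ty":0.72,"tz":-0.55,"twist":0.243,"gripper":1},{"tx":-0.58,"ty":0.72,"tz":-0.617,"twist":0.243,"gripper":1},{"tx":-0.58,"ty":0.72,"tz":-0.617,"twist":0.243,"gripper":1}]'; python3 -c "
from h import *
goto(.44,.1255,.079,11)"
```

```text
t: 10.55
position: [0.4492, 0.0707, 0.0763]
tcp_rot: [-1.998, -2.419, 0.006]
force: [-0.5, -0.3, -0.1]
width: 0.0004
grip_force: 0.0
pos [0.4492 0.0707 0.0763] yaw 10.9 q6 -0.09 need [-0.046  0.274  0.013] twist 0.001 F [-0.5 -0.3 -0.1] w 0.0004 t 10.55
```

```bash
python3 -m jog '[{"tx":-0.008,"ty":0.04,"tz":0.013,"twist":0,"gripper":1},{"tx":-0.015,"ty":0.08,"tz":0.013,"twist":0,"gripper":1},{"tx":-0.02,"ty":0.11,"tz":0.013,"twist":0,"gripper":1},{"tx":-0.025,"ty":0.13,"tz":0.013,"twist":0,"gripper":1},{"tx":-0.03,"ty":0.15,"tz":0.013,"twist":0,"gripper":1},{"tx":-0.035,"ty":0.17,"tz":0.013,"twist":0,"gripper":1},{"tx":-0.04,"ty":0.19,"tz":0.013,"twist":0,"gripper":1},{"tx":-0.043,"ty":0.21,"tz":0.013,"twist":0,"gripper":1},{"tx":-0.045,"ty":0.23,"tz":0.013,"twist":0,"gripper":1},{"tx":-0.046,"ty":0.25,"tz":0.013,"twist":0,"gripper":1},{"tx":-0.046,"ty":0.265,"tz":0.013,"twist":0,"gripper":1},{"tx":-0.046,"ty":0.265,"tz":0.013,"twist":0,"gripper":1}]'; python3 - <<'E'
from h import *
shot("side","s2",(250,170,370,280),5)
goto(.44,.1255,.0515,11)
E
```

```text
t: 11.55
position: [0.4417, 0.1254, 0.0817]
tcp_rot: [1.998, 2.424, 0.0]
force: [0.1, 0.0, -0.2]
width: 0.0001
grip_force: 0.0
pos [0.4417 0.1252 0.0817] yaw 11.0 q6 0.03 need [-0.008  0.002 -0.151] twist -0.0 F [-0.2 -0.3 -0.5] w 0.0006 t 11.6
```

View pics/s2.png

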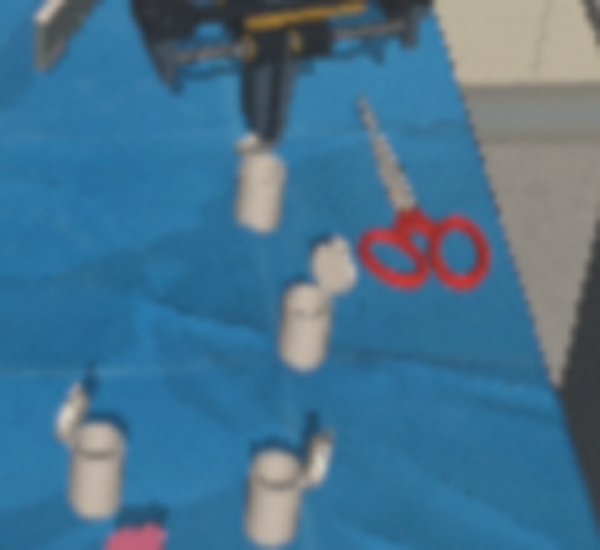

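Vial D still stands at (262,190), and its cap has been tipped inward under the fingers. Pressing down.

```bash
python3 -m jog '[{"tx":-0.008,"ty":0,"tz":-0.03,"twist":0,"gripper":1},{"tx":-0.008,"ty":0,"tz":-0.06,"twist":0,"gripper":1},{"tx":-0.008,"ty":0,"tz":-0.09,"twist":0,"gripper":1},{"tx":-0.008,"ty":0,"tz":-0.12,"twist":0,"gripper":1},{"tx":-0.008,"ty":0,"tz":-0.145,"twist":0,"gripper":1},{"tx":-0.008,"ty":0,"tz":-0.153,"twist":0,"gripper":1},{"tx":-0.008,"ty":0,"tz":-0.153,"twist":0,"gripper":1},{"tx":-0.008,"ty":0,"tz":-0.153,"twist":0,"gripper":1}]'
```

```text
t: 12.27
position: [0.4406, 0.1249, 0.0516]
tcp_rot: [1.999, 2.424, 0.0]
force: [-5.3, -2.9, 22.5]
width: 0.0003
grip_force: 11.2
```

```bash
python3 -m jog '[{"tx":0,"ty":0,"tz":0.09,"twist":0,"gripper":1},{"tx":0,"ty":0,"tz":0.17,"twist":0,"gripper":-0.3},{"tx":0,"ty":0,"tz":0.17,"twist":0,"gripper":-0.3},{"tx":0,"ty":0,"tz":0.17,"twist":0,"gripper":-0.3},{"tx":0,"ty":0,"tz":0.17,"twist":0,"gripper":-0.3},{"tx":0,"ty":0,"tz":0.17,"twist":0,"gripper":-0.3},{"tx":0,"ty":0,"tz":0.17,"twist":0,"gripper":-0.3},{"tx":0,"ty":0,"tz":0.17,"twist":0,"gripper":-0.3}]'; python3 - <<'E'
from h import *
from fit import *
for n,zo in(("top",.002),("side",.004)):
    p,d,P=shot(n)
    if n=="side": cv2.imwrite("pics/s3.png",cv2.resize(p[180:240,275:335],(540,540),interpolation=cv2.INTER_CUBIC)[:,:,::-1])
    print(n,vial(P,np.array([.44,.1255]),zo))
goto(.44,.1255,.018,11)
E
```

```text
t: 12.93
position: [0.4397, 0.1248, 0.0846]
tcp_rot: [-1.998, -2.423, 0.001]
force: [-0.3, 0.7, 0.4]
width: 0.0445
grip_force: 0.0
top (array([0.44  , 0.1255]), 0, 'cap dir', 0.0, 0.0, 0, 0)
side (array([0.4366, 0.1243]), 56, 'cap dir', 160.0, 0.0229, 73, np.float64(0.114))
pos [0.4399 0.1249 0.0848] yaw 11.0 q6 0.03 need [ 0.001  0.003 -0.334] twist 0.0 F [-0.   0.2 -0.3] w 0.0524 t 13.0333
```

View pics/s3.png

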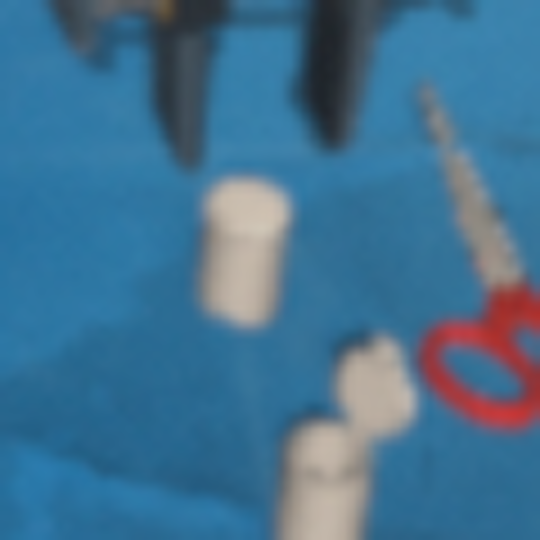

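The cap is shut and flat on vial D, which stands between the open fingers. Gripping it.

```bash
python3 -m jog '[{"tx":0,"ty":0,"tz":-0.1,"twist":0,"gripper":-0.3},{"tx":0,"ty":0,"tz":-0.2,"twist":0,"gripper":-0.3},{"tx":0,"ty":0,"tz":-0.3,"twist":0,"gripper":-0.3},{"tx":0,"ty":0,"tz":-0.334,"twist":0,"gripper":-0.3},{"tx":0,"ty":0,"tz":-0.334,"twist":0,"gripper":1},{"tx":0,"ty":0,"tz":-0.334,"twist":0,"gripper":1},{"tx":0,"ty":0,"tz":-0.334,"twist":0,"gripper":1},{"tx":0,"ty":0,"tz":-0.334,"twist":0,"gripper":1},{"tx":0,"ty":0,"tz":-0.334,"twist":0,"gripper":1},{"tx":0,"ty":0,"tz":-0.334,"twist":0,"gripper":1},{"tx":0,"ty":0,"tz":-0.334,"twist":0,"gripper":1}]'; python3 - <<'E'
from h import *
a=np.radians(-10.8); ux=np.array([np.cos(a),np.sin(a)]); uy=np.array([-ux[1],ux[0]]); b=np.array([.566,-.2715])
for i in(-1,1):
  for j in(-1,1): print(i,j,(b+.038*i*ux+.038*j*uy).round(4))
c=(b-.038*ux-.038*uy); goto(c[0],c[1],.04,-10.8)
E
```

```text
t: 13.95
position: [0.4405, 0.1251, 0.019]
tcp_rot: [1.998, 2.423, 0.001]
force: [-1.4, -0.6, 10.2]
width: 0.0294
grip_force: 30.0
-1 -1 [ 0.5216 -0.3017]
-1 1 [ 0.5358 -0.2271]
1 -1 [ 0.5962 -0.3159]
1 1 [ 0.6104 -0.2413]
pos [0.4405 0.1251 0.019 ] yaw 11.0 q6 0.03 need [ 0.405 -2.134  0.105] twist -0.242 F [-1.4 -0.6 10.2] w 0.0294 t 13.95
```

```bash
python3 -m jog '[{"tx":0,"ty":0,"tz":0.1,"twist":0,"gripper":1},{"tx":0,"ty":0,"tz":0.25,"twist":0,"gripper":1},{"tx":0,"ty":0,"tz":0.45,"twist":0,"gripper":1},{"tx":0,"ty":-0.1,"tz":0.6,"twist":0,"gripper":1},{"tx":0.03,"ty":-0.25,"tz":0.6,"twist":-0.03,"gripper":1},{"tx":0.06,"ty":-0.4,"tz":0.6,"twist":-0.05,"gripper":1},{"tx":0.1,"ty":-0.57,"tz":0.6,"twist":-0.081,"gripper":1},{"tx":0.135,"ty":-0.734,"tz":0.6,"twist":-0.081,"gripper":1}]' | sed -n 2p
for i in 1 2; do python3 -m jog '[{"tx":0.04,"ty":-0.18,"tz":0,"twist":-0.03,"gripper":1},{"tx":0.08,"ty":-0.36,"tz":0,"twist":-0.05,"gripper":1},{"tx":0.11,"ty":-0.54,"tz":0,"twist":-0.081,"gripper":1},{"tx":0.135,"ty":-0.7,"tz":0,"twist":-0.081,"gripper":1}]'|sed -n '2p;5p'; done;  python3 -m jog '[{"tx":0,"ty":0,"tz":-0.1,"twist":0,"gripper":1},{"tx":0,"ty":0,"tz":-0.2,"twist":0,"gripper":1},{"tx":0,"ty":0,"tz":-0.2,"twist":0,"gripper":1}]' | sed -n '2p;5p'
python3 -c "
from h import *
goto(.5216,-.3017,.041,-10.8)"
```

```text
position: [0.4673, -0.0233, 0.139]
position: [0.4942, -0.1641, 0.1387]
width: 0.0295
position: [0.5211, -0.3042, 0.1386]
width: 0.0295
position: [0.5191, -0.3013, 0.0952]
width: 0.0297
pos [ 0.5191 -0.3013  0.0952] yaw -10.9 q6 -0.37 need [ 0.013 -0.002 -0.271] twist 0.002 F [-0.5  1.1 -0.9] w 0.0297 t 15.5333
```

```bash
python3 -m jog '[{"tx":0.013,"ty":-0.002,"tz":-0.1,"twist":0,"gripper":1},{"tx":0.013,"ty":-0.002,"tz":-0.17,"twist":0,"gripper":1},{"tx":0.013,"ty":-0.002,"tz":-0.21,"twist":0,"gripper":1},{"tx":0.013,"ty":-0.002,"tz":-0.24,"twist":0,"gripper":1},{"tx":0.013,"ty":-0.002,"tz":-0.265,"twist":0,"gripper":1},{"tx":0.013,"ty":-0.002,"tz":-0.265,"twist":0,"gripper":1},{"tx":0.013,"ty":-0.002,"tz":-0.265,"twist":0,"gripper":1}]'
```

```text
t: 16.12
position: [0.5238, -0.3023, 0.0457]
tcp_rot: [2.422, 2.001, 0.0]
force: [-0.3, -0.0, -0.8]
width: 0.0295
grip_force: 30.0
```

```bash
python3 -m jog '[{"tx":0,"ty":0,"tz":-0.01,"twist":0,"gripper":1},{"tx":0,"ty":0,"tz":-0.02,"twist":0,"gripper":1},{"tx":0,"ty":0,"tz":-0.02,"twist":0,"gripper":1}]' |sed -n '2p;4p'; python3 -m jog '[{"tx":0,"ty":0,"tz":0,"twist":0,"gripper":0.4},{"tx":0,"ty":0,"tz":0,"twist":0,"gripper":0.1},{"tx":0,"ty":0,"tz":0,"twist":0,"gripper":0.1},{"tx":0,"ty":0,"tz":0,"twist":0,"gripper":0.1},{"tx":0,"ty":0,"tz":0,"twist":0,"gripper":0.1},{"tx":0,"ty":0,"tz":0.15,"twist":0,"gripper":0.1},{"tx":0,"ty":0,"tz":0.3,"twist":0,"gripper":0.1},{"tx":0,"ty":0,"tz":0.5,"twist":0,"gripper":0.1},{"tx":0,"ty":0,"tz":0.7,"twist":0,"gripper":0.1},{"tx":0,"ty":0,"tz":0.8,"twist":0,"gripper":0.1},{"tx":0,"ty":0.1,"tz":0.8,"twist":0,"gripper":1},{"tx":0,"ty":0.3,"tz":0.8,"twist":0,"gripper":1},{"tx":0,"ty":0.5,"tz":0.8,"twist":0,"gripper":1},{"tx":0,"ty":0.7,"tz":0.8,"twist":0,"gripper":1},{"tx":0,"ty":0.9,"tz":0.8,"twist":0,"gripper":1},{"tx":0,"ty":1,"tz":0.8,"twist":0,"gripper":1},{"tx":0,"ty":1,"tz":0.8,"twist":0,"gripper":1}]'
python3 - <<'E'
from fit import *
from caps import capfit
for n,zo in(("side",.004),("top",.002)):
    p,d,P=shot(n)
    q=near(P,np.array([.5216,-.3017]),.03,.06,.1); print("placed",n,len(q),q.mean(0).round(4),np.percentile(q[:,2],[5,50,95]).round(4))
    for c in((.5615,.36),(.4625,.384),(.427,.25)):
        v=vial(P,np.array(c),zo); print(n,v)
    if n=="side":
        cv2.imwrite("pics/s4.png",cv2.resize(p[105:190,215:315],(600,510),interpolation=cv2.INTER_CUBIC)[:,:,::-1])
goto(.427-.81*.055,.25-.59*.055,.08,216+90)
E
```

```text
position: [0.5237, -0.3023, 0.0414]
force: [-0.3, 0.8, -1.1]
t: 17.78
position: [0.5233, -0.099, 0.2014]
tcp_rot: [-2.419, -2.004, -0.0]
force: [0.4, -0.2, -0.2]
width: 0.0006
grip_force: 0.0
placed side 44 [ 0.5234 -0.2956  0.0726] [0.0615 0.0746 0.0802]
side (array([0.5604, 0.3582]), 126, 'cap dir', -10.0, 0.015, 40, np.float64(0.089))
side (array([0.4616, 0.3819]), 129, 'cap dir', 153.0, 0.0213, 39, np.float64(0.086))
side (array([0.4256, 0.2485]), 108, 'cap dir', -151.0, 0.0202, 58, np.float64(0.086))
placed top 48 [ 0.5251 -0.295   0.0735] [0.0671 0.0734 0.0788]
top (array([0.5609, 0.3619]), 33, 'cap dir', -32.0, 0.0162, 12, np.float64(0.086))
top (array([0.4646, 0.3847]), 29, 'cap dir', 170.0, 0.0219, 18, np.float64(0.084))
top (array([0.4373, 0.2549]), 29, 'cap dir', -155.0, 0.0299, 13, np.float64(0.083))
pos [ 0.5238 -0.1018  0.2015] yaw -10.8 q6 -0.05 need [-0.707  1.597 -0.608] twist -0.48 F [ 0.4 -0.7  0.7] w 0.0006 t 17.8833
```

View pics/s4.png

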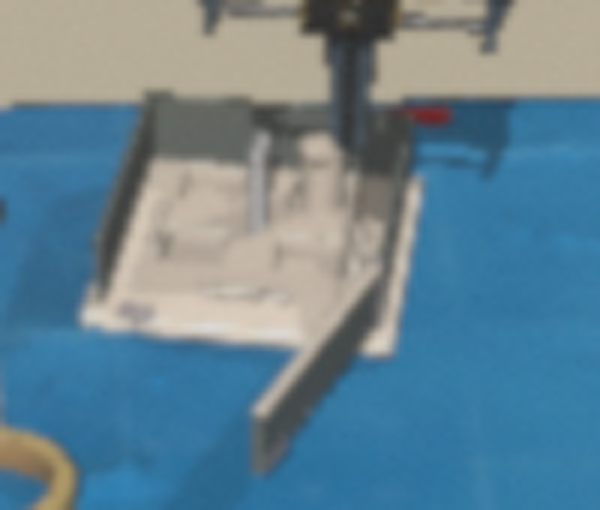

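Vial D stands upright in the near-right cell at (322,170). Next is vial C.

```bash
python3 -m jog '[{"tx":-0.08,"ty":0.18,"tz":0,"twist":-0.07,"gripper":1},{"tx":-0.16,"ty":0.36,"tz":0,"twist":-0.14,"gripper":1},{"tx":-0.24,"ty":0.54,"tz":0,"twist":-0.21,"gripper":1},{"tx":-0.3,"ty":0.7,"tz":0,"twist":-0.28,"gripper":1},{"tx":-0.36,"ty":0.88,"tz":0,"twist":-0.35,"gripper":1},{"tx":-0.36,"ty":0.88,"tz":0,"twist":-0.35,"gripper":1}]' | sed -n 2p; python3 -m jog '[{"tx":-0.08,"ty":0.18,"tz":0,"twist":-0.07,"gripper":1},{"tx":-0.16,"ty":0.36,"tz":0,"twist":-0.13,"gripper":1},{"tx":-0.24,"ty":0.54,"tz":0,"twist":-0.13,"gripper":1},{"tx":-0.35,"ty":0.72,"tz":0,"twist":-0.13,"gripper":1},{"tx":-0.35,"ty":0.72,"tz":-0.2,"twist":-0.13,"gripper":1},{"tx":-0.35,"ty":0.72,"tz":-0.4,"twist":-0.13,"gripper":1},{"tx":-0.35,"ty":0.72,"tz":-0.55,"twist":-0.13,"gripper":1},{"tx":-0.35,"ty":0.72,"tz":-0.605,"twist":-0.13,"gripper":1},{"tx":-0.35,"ty":0.72,"tz":-0.605,"twist":-0.13,"gripper":1},{"tx":-0.35,"ty":0.72,"tz":-0.605,"twist":-0.13,"gripper":1}]' | sed -n '2p;4p'; python3 -c "
from h import *
goto(.427,.25,.0805,126)"
```

```text
position: [0.4503, 0.0764, 0.2013]
position: [0.3822, 0.217, 0.0802]
force: [-0.7, 0.6, 0.1]
pos [0.3822 0.217  0.0802] yaw -54.1 q6 1.41 need [0.224 0.165 0.001] twist 0.001 F [-0.7  0.6  0.1] w 0.001 t 19.2167
```

```bash
python3 -m jog '[{"tx":0.03,"ty":0.022,"tz":0,"twist":0,"gripper":1},{"tx":0.06,"ty":0.044,"tz":0,"twist":0,"gripper":1},{"tx":0.08,"ty":0.06,"tz":0,"twist":0,"gripper":1},{"tx":0.1,"ty":0.074,"tz":0,"twist":0,"gripper":1},{"tx":0.12,"ty":0.09,"tz":0,"twist":0,"gripper":1},{"tx":0.14,"ty":0.103,"tz":0,"twist":0,"gripper":1},{"tx":0.16,"ty":0.118,"tz":0,"twist":0,"gripper":1},{"tx":0.18,"ty":0.132,"tz":0,"twist":0,"gripper":1},{"tx":0.2,"ty":0.147,"tz":0,"twist":0,"gripper":1},{"tx":0.22,"ty":0.162,"tz":0,"twist":0,"gripper":1},{"tx":0.224,"ty":0.165,"tz":-0.01,"twist":0,"gripper":1},{"tx":0.224,"ty":0.165,"tz":-0.04,"twist":0,"gripper":1},{"tx":0.224,"ty":0.165,"tz":-0.07,"twist":0,"gripper":1},{"tx":0.224,"ty":0.165,"tz":-0.1,"twist":0,"gripper":1},{"tx":0.224,"ty":0.165,"tz":-0.13,"twist":0,"gripper":1},{"tx":0.224,"ty":0.165,"tz":-0.145,"twist":0,"gripper":1},{"tx":0.224,"ty":0.165,"tz":-0.146,"twist":0,"gripper":1},{"tx":0.224,"ty":0.165,"tz":-0.146,"twist":0,"gripper":1}]' | sed -n '2p;4p'; python3 -m jog '[{"tx":0,"ty":0,"tz":0.09,"twist":0,"gripper":1},{"tx":0,"ty":0,"tz":0.17,"twist":0,"gripper":-0.3},{"tx":0,"ty":0,"tz":0.17,"twist":0,"gripper":-0.3},{"tx":0,"ty":0,"tz":0.17,"twist":0,"gripper":-0.3},{"tx":0,"ty":0,"tz":0.17,"twist":0,"gripper":-0.3},{"tx":0,"ty":0,"tz":0.17,"twist":0,"gripper":-0.3},{"tx":0,"ty":0,"tz":0.17,"twist":0,"gripper":-0.3},{"tx":0,"ty":0,"tz":0.17,"twist":0,"gripper":-0.3}]'; python3 - <<'E'
from fit import *
p,d,P=shot("side")
cv2.imwrite("pics/s5.png",cv2.resize(p[200:290,250:340],(540,540),interpolation=cv2.INTER_CUBIC)[:,:,::-1])
q=near(P,np.array([.427,.25]),.03,.012,.075); print(vial(P,np.array([.427,.25]),.004),np.percentile(q[:,2],[50,90,98]).round(4))
goto(.427,.25,.018,126)
E
```

```text
position: [0.4263, 0.2506, 0.0515]
force: [-6.1, -4.0, 23.8]
t: 21.38
position: [0.4261, 0.2506, 0.0846]
tcp_rot: [2.988, 0.969, -0.001]
force: [0.1, -0.4, 0.7]
width: 0.0442
grip_force: 0.0
(array([0.4246, 0.2479]), 72, 'cap dir', -73.0, 0.0092, 113, np.float64(0.114)) [0.0388 0.0551 0.0567]
pos [0.4262 0.2506 0.0846] yaw -54.1 q6 1.43 need [ 0.004 -0.003 -0.333] twist 0.001 F [-0.5 -0.2 -0.6] w 0.0483 t 21.4333
```

```bash
python3 -m jog '[{"tx":0.002,"ty":-0.003,"tz":-0.1,"twist":0,"gripper":-0.3},{"tx":0.002,"ty":-0.003,"tz":-0.2,"twist":0,"gripper":-0.3},{"tx":0.002,"ty":-0.003,"tz":-0.3,"twist":0,"gripper":-0.3},{"tx":0.002,"ty":-0.003,"tz":-0.333,"twist":0,"gripper":-0.3},{"tx":0.002,"ty":-0.003,"tz":-0.333,"twist":0,"gripper":1},{"tx":0.002,"ty":-0.003,"tz":-0.333,"twist":0,"gripper":1},{"tx":0.002,"ty":-0.003,"tz":-0.333,"twist":0,"gripper":1},{"tx":0.002,"ty":-0.003,"tz":-0.333,"twist":0,"gripper":1},{"tx":0.002,"ty":-0.003,"tz":-0.333,"twist":0,"gripper":1},{"tx":0.002,"ty":-0.003,"tz":-0.333,"twist":0,"gripper":1},{"tx":0.002,"ty":-0.003,"tz":-0.333,"twist":0,"gripper":1}]' | tail -5;  python3 -m jog '[{"tx":0,"ty":0,"tz":0.1,"twist":0,"gripper":1},{"tx":0,"ty":0,"tz":0.25,"twist":0,"gripper":1},{"tx":0,"ty":0,"tz":0.45,"twist":0,"gripper":1},{"tx":0,"ty":-0.1,"tz":0.6,"twist":0,"gripper":1},{"tx":0,"ty":-0.1,"tz":0.6,"twist":0.07,"gripper":1},{"tx":0,"ty":-0.1,"tz":0.6,"twist":0.07,"gripper":1}]' | tail -5; python3 -c "
from h import *
goto(.5358,-.2271,.1,-10.8)"
```

```text
position: [0.4273, 0.2505, 0.0192]
tcp_rot: [-2.988, -0.969, -0.002]
force: [-1.2, 0.4, 8.6]
width: 0.0294
grip_force: 30.0
position: [0.4278, 0.2301, 0.1405]
tcp_rot: [-2.928, -1.138, -0.006]
force: [-0.7, -1.1, -0.7]
width: 0.0293
grip_force: 30.0
pos [0.4278 0.2301 0.1405] yaw -47.5 q6 1.28 need [ 0.54  -2.286 -0.202] twist 0.408 F [-0.7 -1.1 -0.7] w 0.0293 t 22.85
```

```bash
for i in 1 2 3; do python3 -m jog '[{"tx":0.04,"ty":-0.18,"tz":0,"twist":0.04,"gripper":1},{"tx":0.08,"ty":-0.36,"tz":0,"twist":0.08,"gripper":1},{"tx":0.13,"ty":-0.54,"tz":0,"twist":0.136,"gripper":1},{"tx":0.18,"ty":-0.7,"tz":0,"twist":0.136,"gripper":1},{"tx":0.18,"ty":-0.762,"tz":0,"twist":0.136,"gripper":1}]'|sed -n '2p;5p'; done;  python3 -m jog '[{"tx":0,"ty":0,"tz":-0.1,"twist":0,"gripper":1},{"tx":0,"ty":0,"tz":-0.2,"twist":0,"gripper":1},{"tx":0,"ty":0,"tz":-0.3,"twist":0,"gripper":1},{"tx":0,"ty":0,"tz":-0.3,"twist":0,"gripper":1},{"tx":0,"ty":0,"tz":-0.3,"twist":0,"gripper":1},{"tx":0,"ty":0,"tz":-0.3,"twist":0,"gripper":1}]' | sed -n '2p;5p'
python3 -c "
from h import *
goto(.5358,-.2271,.0455,-10.8)"
```

```text
position: [0.4635, 0.075, 0.1378]
width: 0.0296
position: [0.4999, -0.0777, 0.1379]
width: 0.0298
position: [0.536, -0.23, 0.1378]
width: 0.0295
position: [0.535, -0.2267, 0.079]
width: 0.0293
pos [ 0.535  -0.2267  0.079 ] yaw -11.1 q6 -0.25 need [ 0.004 -0.002 -0.167] twist 0.003 F [-0.1  0.3 -0.7] w 0.0293 t 24.6
```

```bash
python3 -m jog '[{"tx":0.004,"ty":-0.002,"tz":-0.08,"twist":0,"gripper":1},{"tx":0.004,"ty":-0.002,"tz":-0.13,"twist":0,"gripper":1},{"tx":0.004,"ty":-0.002,"tz":-0.16,"twist":0,"gripper":1},{"tx":0.004,"ty":-0.002,"tz":-0.18,"twist":0,"gripper":1},{"tx":0.004,"ty":-0.002,"tz":-0.187,"twist":0,"gripper":1},{"tx":0.004,"ty":-0.002,"tz":-0.187,"twist":0,"gripper":1},{"tx":0.004,"ty":-0.002,"tz":-0.187,"twist":0,"gripper":1}]'
```

```text
t: 25.18
position: [0.5358, -0.2276, 0.0415]
tcp_rot: [2.425, 1.996, 0.0]
force: [0.3, -0.3, -1.1]
width: 0.0295
grip_force: 30.0
```

```bash
python3 -m jog '[{"tx":0,"ty":0,"tz":0,"twist":0,"gripper":0.4},{"tx":0,"ty":0,"tz":0,"twist":0,"gripper":0.1},{"tx":0,"ty":0,"tz":0,"twist":0,"gripper":0.1},{"tx":0,"ty":0,"tz":0,"twist":0,"gripper":0.1},{"tx":0,"ty":0,"tz":0,"twist":0,"gripper":0.1},{"tx":0,"ty":0,"tz":0.15,"twist":0,"gripper":0.1},{"tx":0,"ty":0,"tz":0.3,"twist":0,"gripper":0.1},{"tx":0,"ty":0,"tz":0.5,"twist":0,"gripper":0.1},{"tx":0,"ty":0,"tz":0.7,"twist":0,"gripper":0.1},{"tx":0,"ty":0,"tz":0.8,"twist":0,"gripper":0.1},{"tx":0,"ty":0.1,"tz":0.8,"twist":0.07,"gripper":1},{"tx":0,"ty":0.3,"tz":0.8,"twist":0.14,"gripper":1},{"tx":0,"ty":0.5,"tz":0.8,"twist":0.21,"gripper":1},{"tx":0,"ty":0.7,"tz":0.8,"twist":0.28,"gripper":1},{"tx":0,"ty":0.9,"tz":0.8,"twist":0.35,"gripper":1},{"tx":0,"ty":1,"tz":0.8,"twist":0.35,"gripper":1}]'|sed -n '2p;4p'
python3 -m jog '[{"tx":-0.03,"ty":0.15,"tz":0,"twist":0.07,"gripper":1},{"tx":-0.06,"ty":0.3,"tz":0,"twist":0.14,"gripper":1},{"tx":-0.1,"ty":0.5,"tz":0,"twist":0.21,"gripper":1},{"tx":-0.15,"ty":0.65,"tz":0,"twist":0.28,"gripper":1},{"tx":-0.2,"ty":0.8,"tz":0,"twist":0.35,"gripper":1},{"tx":-0.25,"ty":0.95,"tz":0,"twist":0.4,"gripper":1}]'|sed -n '2p;4p'
python3 - <<'E'
from fit import *
from caps import capfit
for n,zo in(("side",.004),("top",.002)):
    p,d,P=shot(n)
    for c in((.5216,-.3017),(.5358,-.2271)):
        q=near(P,np.array(c),.02,.06,.1); print("placed",n,len(q),q.mean(0).round(4),np.percentile(q[:,2],[5,50,95]).round(4))
    for c in((.5615,.36),(.4625,.384)):
        v=vial(P,np.array(c),zo); q=near(P,v[0],.045,.054+zo,.1); q[:,2]-=zo; print(n,v,capfit(q,v[0]))
goto(.4625-.98*.055,.384+.19*.055,.0805,79)
E
```

```text
position: [0.5351, -0.0243, 0.2012]
force: [0.4, 0.1, 0.0]
position: [0.4849, 0.164, 0.2013]
force: [0.6, -0.4, -0.5]
placed side 51 [ 0.5219 -0.2966  0.0724] [0.0621 0.0748 0.0789]
placed side 55 [ 0.5337 -0.2234  0.0718] [0.0611 0.0739 0.0787]
side (array([0.5608, 0.3577]), 127, 'cap dir', -8.0, 0.0145, 36, np.float64(0.089)) (np.float64(328.7360786960662), np.float64(1.489328585996452), array([-0.0016,  0.0015]), np.float64(16.73775751058199))
side (array([0.4616, 0.3818]), 129, 'cap dir', 152.0, 0.0216, 40, np.float64(0.084)) (np.float64(170.41297280918195), np.float64(1.7933245558556357), array([0.002 , 0.0006]), np.float64(14.554055900089038))
placed top 43 [ 0.5249 -0.2965  0.0745] [0.0676 0.0747 0.08  ]
placed top 45 [ 0.5365 -0.2244  0.0728] [0.0656 0.0725 0.0806]
top (array([0.5627, 0.3616]), 24, 'cap dir', -33.0, 0.0147, 12, np.float64(0.085)) (np.float64(333.1069332900974), np.float64(1.456258641757267), array([-0.0003,  0.0002]), np.float64(4.710402135991937))
top (array([0.4646, 0.3854]), 31, 'cap dir', 166.0, 0.0221, 17, np.float64(0.088)) (np.float64(166.01291764523657), np.float64(1.7864343839308612), array([ 0.0003, -0.0002]), np.float64(7.039735842222036))
pos [0.4844 0.1654 0.2012] yaw 56.8 q6 -0.71 need [-0.379  1.145 -0.603] twist 0.247 F [-0.5 -0.7  0.1] w 0.0002 t 27.1167
```

```bash
python3 -m jog '[{"tx":-0.05,"ty":0.17,"tz":0,"twist":0.07,"gripper":1},{"tx":-0.1,"ty":0.35,"tz":0,"twist":0.14,"gripper":1},{"tx":-0.17,"ty":0.52,"tz":0,"twist":0.2,"gripper":1},{"tx":-0.25,"ty":0.7,"tz":0,"twist":0.247,"gripper":1},{"tx":-0.25,"ty":0.8,"tz":0,"twist":0.247,"gripper":1}]' | sed -n 2p; python3 -m jog '[{"tx":-0.06,"ty":0.17,"tz":0,"twist":0,"gripper":1},{"tx":-0.129,"ty":0.345,"tz":0,"twist":0,"gripper":1},{"tx":-0.129,"ty":0.345,"tz":-0.2,"twist":0,"gripper":1},{"tx":-0.129,"ty":0.345,"tz":-0.4,"twist":0,"gripper":1},{"tx":-0.129,"ty":0.345,"tz":-0.55,"twist":0,"gripper":1},{"tx":-0.129,"ty":0.345,"tz":-0.603,"twist":0,"gripper":1},{"tx":-0.129,"ty":0.345,"tz":-0.603,"twist":0,"gripper":1},{"tx":-0.129,"ty":0.345,"tz":-0.603,"twist":0,"gripper":1},{"tx":-0.129,"ty":0.345,"tz":-0.603,"twist":0,"gripper":1}]' | sed -n '2p;4p'; python3 -c "
from h import *
goto(.463,.3838,.0805,79)"
```

```text
position: [0.4338, 0.3246, 0.2011]
position: [0.411, 0.3921, 0.0824]
force: [0.3, 0.1, 0.4]
pos [0.411  0.3921 0.0824] yaw 78.6 q6 -0.65 need [ 0.26  -0.042 -0.01 ] twist 0.004 F [0.3 0.1 0.4] w 0.0002 t 28.2833
```

```bash
python3 -m jog '[{"tx":0.03,"ty":-0.005,"tz":0,"twist":0,"gripper":1},{"tx":0.06,"ty":-0.01,"tz":0,"twist":0,"gripper":1},{"tx":0.09,"ty":-0.015,"tz":0,"twist":0,"gripper":1},{"tx":0.115,"ty":-0.02,"tz":0,"twist":0,"gripper":1},{"tx":0.14,"ty":-0.024,"tz":0,"twist":0,"gripper":1},{"tx":0.165,"ty":-0.028,"tz":0,"twist":0,"gripper":1},{"tx":0.19,"ty":-0.032,"tz":0,"twist":0,"gripper":1},{"tx":0.215,"ty":-0.036,"tz":0,"twist":0,"gripper":1},{"tx":0.24,"ty":-0.04,"tz":0,"twist":0,"gripper":1},{"tx":0.26,"ty":-0.042,"tz":0,"twist":0,"gripper":1},{"tx":0.26,"ty":-0.042,"tz":-0.01,"twist":0,"gripper":1},{"tx":0.26,"ty":-0.042,"tz":-0.04,"twist":0,"gripper":1},{"tx":0.26,"ty":-0.042,"tz":-0.07,"twist":0,"gripper":1},{"tx":0.26,"ty":-0.042,"tz":-0.1,"twist":0,"gripper":1},{"tx":0.26,"ty":-0.042,"tz":-0.13,"twist":0,"gripper":1},{"tx":0.26,"ty":-0.042,"tz":-0.145,"twist":0,"gripper":1},{"tx":0.26,"ty":-0.042,"tz":-0.147,"twist":0,"gripper":1},{"tx":0.26,"ty":-0.042,"tz":-0.147,"twist":0,"gripper":1}]' | sed -n '2p;4p'
```

```text
position: [0.4618, 0.3834, 0.0517]
force: [-5.4, -2.4, 18.3]
```

```bash
python3 -m jog '[{"tx":0,"ty":0,"tz":0.09,"twist":0,"gripper":1},{"tx":0,"ty":0,"tz":0.17,"twist":0,"gripper":-0.3},{"tx":0,"ty":0,"tz":0.17,"twist":0,"gripper":-0.3},{"tx":0,"ty":0,"tz":0.17,"twist":0,"gripper":-0.3},{"tx":0,"ty":0,"tz":0.17,"twist":0,"gripper":-0.3},{"tx":0,"ty":0,"tz":0.17,"twist":0,"gripper":-0.3},{"tx":0,"ty":0,"tz":0.17,"twist":0,"gripper":-0.3},{"tx":0,"ty":0,"tz":0.17,"twist":0,"gripper":-0.3}]'|sed -n '2p;4,5p'; python3 - <<'E'
from fit import *
p,d,P=shot("side")
q=near(P,np.array([.4625,.384]),.03,.012,.075); print(vial(P,np.array([.4625,.384]),.004),np.percentile(q[:,2],[50,90,98]).round(4))
goto(.463,.3838,.018,79)
E
python3 -m jog '[{"tx":0.002,"ty":0,"tz":-0.1,"twist":0,"gripper":-0.3},{"tx":0.002,"ty":0,"tz":-0.2,"twist":0,"gripper":-0.3},{"tx":0.002,"ty":0,"tz":-0.3,"twist":0,"gripper":-0.3},{"tx":0.002,"ty":0,"tz":-0.333,"twist":0,"gripper":-0.3},{"tx":0.002,"ty":0,"tz":-0.333,"twist":0,"gripper":1},{"tx":0.002,"ty":0,"tz":-0.333,"twist":0,"gripper":1},{"tx":0.002,"ty":0,"tz":-0.333,"twist":0,"gripper":1},{"tx":0.002,"ty":0,"tz":-0.333,"twist":0,"gripper":1},{"tx":0.002,"ty":0,"tz":-0.333,"twist":0,"gripper":1},{"tx":0.002,"ty":0,"tz":-0.333,"twist":0,"gripper":1},{"tx":0.002,"ty":0,"tz":-0.333,"twist":0,"gripper":1}]' | tail -5
python3 -m jog '[{"tx":0,"ty":0,"tz":0.1,"twist":0,"gripper":1},{"tx":0,"ty":0,"tz":0.25,"twist":0,"gripper":1},{"tx":0,"ty":0,"tz":0.45,"twist":0,"gripper":1},{"tx":0,"ty":-0.1,"tz":0.6,"twist":0,"gripper":1},{"tx":0,"ty":-0.2,"tz":0.6,"twist":0,"gripper":1}]' | tail -5; python3 -c "
from h import *
goto(.6104,-.2413,.1,79)"
```

```text
position: [0.4615, 0.3829, 0.0845]
force: [-0.3, 0.7, -0.3]
width: 0.0442
(array([0.4615, 0.3808]), 76, 'cap dir', 81.0, 0.0312, 64, np.float64(0.113)) [0.0431 0.0553 0.057 ]
pos [0.4616 0.383  0.0846] yaw 78.7 q6 -0.72 need [ 0.007  0.004 -0.333] twist 0.004 F [ 0.4 -1.   1. ] w 0.0486 t 30.5
position: [0.4627, 0.3835, 0.0194]
tcp_rot: [0.31, 3.125, 0.001]
force: [-0.6, 0.1, 7.8]
width: 0.0295
grip_force: 30.0
position: [0.4648, 0.345, 0.1446]
tcp_rot: [0.308, 3.12, 0.008]
force: [2.3, -0.5, -0.6]
width: 0.0298
grip_force: 30.0
pos [0.4648 0.345  0.1446] yaw 78.7 q6 -0.78 need [ 0.728 -2.931 -0.223] twist 0.003 F [ 2.3 -0.5 -0.6] w 0.0298 t 31.8333
```

```bash
for i in 1 2 3 4; do python3 -m jog '[{"tx":0.045,"ty":-0.18,"tz":0,"twist":0,"gripper":1},{"tx":0.09,"ty":-0.37,"tz":0,"twist":0,"gripper":1},{"tx":0.135,"ty":-0.56,"tz":0,"twist":0,"gripper":1},{"tx":0.182,"ty":-0.732,"tz":0,"twist":0,"gripper":1}]'|sed -n '2p;5p'; done;  python3 -m jog '[{"tx":0,"ty":0,"tz":-0.1,"twist":0,"gripper":1},{"tx":0,"ty":0,"tz":-0.2,"twist":0,"gripper":1},{"tx":0,"ty":0,"tz":-0.3,"twist":0,"gripper":1},{"tx":0,"ty":0,"tz":-0.3,"twist":0,"gripper":1},{"tx":0,"ty":0,"tz":-0.3,"twist":0,"gripper":1},{"tx":0,"ty":0,"tz":-0.3,"twist":0,"gripper":1}]' | sed -n '2p;5p'
python3 -c "
from h import *
goto(.6104,-.2413,.0417,79)"
```

```text
position: [0.4985, 0.1949, 0.1388]
width: 0.0296
position: [0.535, 0.0482, 0.1388]
width: 0.0295
position: [0.5714, -0.0983, 0.1388]
width: 0.0291
position: [0.6078, -0.2448, 0.1387]
width: 0.0293
position: [0.6083, -0.2426, 0.0796]
width: 0.0297
pos [ 0.6083 -0.2426  0.0796] yaw 78.7 q6 -1.79 need [ 0.01   0.006 -0.19 ] twist 0.004 F [ 0.5  0.9 -0.6] w 0.0297 t 33.6667
```

```bash
python3 -m jog '[{"tx":0.01,"ty":0.006,"tz":-0.08,"twist":0,"gripper":1},{"tx":0.01,"ty":0.006,"tz":-0.13,"twist":0,"gripper":1},{"tx":0.01,"ty":0.006,"tz":-0.16,"twist":0,"gripper":1},{"tx":0.01,"ty":0.006,"tz":-0.18,"twist":0,"gripper":1},{"tx":0.01,"ty":0.006,"tz":-0.188,"twist":0,"gripper":1},{"tx":0.01,"ty":0.006,"tz":-0.188,"twist":0,"gripper":1},{"tx":0.01,"ty":0.006,"tz":-0.188,"twist":0,"gripper":1}]'|sed -n '2p;4p'
```

```text
position: [0.6101, -0.2414, 0.0414]
force: [0.2, -0.3, -1.0]
```

```bash
python3 -m jog '[{"tx":0,"ty":0,"tz":0,"twist":0,"gripper":0.4},{"tx":0,"ty":0,"tz":0,"twist":0,"gripper":0.1},{"tx":0,"ty":0,"tz":0,"twist":0,"gripper":0.1},{"tx":0,"ty":0,"tz":0,"twist":0,"gripper":0.1},{"tx":0,"ty":0,"tz":0,"twist":0,"gripper":0.1},{"tx":0,"ty":0,"tz":0.15,"twist":0,"gripper":0.1},{"tx":0,"ty":0,"tz":0.3,"twist":0,"gripper":0.1},{"tx":0,"ty":0,"tz":0.5,"twist":0,"gripper":0.1},{"tx":0,"ty":0,"tz":0.7,"twist":0,"gripper":0.1},{"tx":0,"ty":0,"tz":0.8,"twist":0,"gripper":0.1},{"tx":0,"ty":0.1,"tz":0.8,"twist":-0.07,"gripper":1},{"tx":0,"ty":0.3,"tz":0.8,"twist":-0.14,"gripper":1},{"tx":0,"ty":0.5,"tz":0.8,"twist":-0.208,"gripper":1},{"tx":0,"ty":0.7,"tz":0.8,"twist":-0.208,"gripper":1},{"tx":0,"ty":0.9,"tz":0.8,"twist":-0.208,"gripper":1},{"tx":0,"ty":1,"tz":0.8,"twist":-0.208,"gripper":1}]'|sed -n '2p;4p'
python3 -m jog '[{"tx":0,"ty":0.19,"tz":0,"twist":0,"gripper":1},{"tx":0,"ty":0.38,"tz":0,"twist":0,"gripper":1},{"tx":0,"ty":0.57,"tz":0,"twist":0,"gripper":1},{"tx":0,"ty":0.76,"tz":0,"twist":0,"gripper":1},{"tx":0,"ty":0.95,"tz":0,"twist":0,"gripper":1}]'|sed -n '2p;4p'
python3 - <<'E'
from fit import *
from caps import capfit
for n,zo in(("side",.004),("top",.002)):
    p,d,P=shot(n)
    for c in((.5216,-.3017),(.5358,-.2271),(.6104,-.2413)):
        q=near(P,np.array(c),.02,.06,.1); print("placed",n,len(q),q.mean(0).round(4),np.percentile(q[:,2],[5,50,95]).round(4))
    for c in((.5615,.36),):
        v=vial(P,np.array(c),zo); q=near(P,v[0],.045,.054+zo,.1); q[:,2]-=zo; print(n,v,capfit(q,v[0]))
P=np.load("side0.npy"); print("obst",near(P,np.array([.61,.3325]),.035,-.1,.3)[:,2].max())
goto(.562+.866*.055,.36-.5*.055,.0805,60)
E
```

```text
position: [0.6093, -0.0378, 0.201]
force: [-0.4, -0.5, 0.2]
position: [0.6095, 0.1506, 0.2011]
force: [0.2, -0.2, 0.3]<stdin>:6: RuntimeWarning: Mean of empty slice.
  ret = um.true_divide(
Traceback (most recent call last):
IndexError: index -1 is out of bounds for axis 0 with size 0
```

```bash
python3 - <<'E'
from fit import *
from caps import capfit
for n,zo in(("side",.004),("top",.002)):
    p,d,P=shot(n)
    for c in((.5216,-.3017),(.5358,-.2271),(.6104,-.2413)):
        q=near(P,np.array(c),.02,.06,.1); print("placed",n,len(q),q.mean(0).round(4) if len(q) else "")
    v=vial(P,np.array((.5615,.36)),zo); q=near(P,v[0],.045,.054+zo,.1); q[:,2]-=zo; print(n,v,capfit(q,v[0]))
P=np.load("side0.npy"); print("obst",near(P,np.array([.61,.3325]),.035,-.1,.3)[:,2].max())
goto(.562+.866*.055,.36-.5*.055,.0805,60)
E
```

```text
placed side 0 
placed side 11 [ 0.5334 -0.2169  0.0702]
placed side 0 
side (array([0.5604, 0.3577]), 124, 'cap dir', -6.0, 0.015, 37, np.float64(0.09)) (np.float64(328.810950834696), np.float64(1.468603191988051), array([-0.0006,  0.0019]), np.float64(13.158580348579706))
placed top 43 [ 0.5247 -0.2966  0.074 ]
placed top 36 [ 0.5338 -0.2207  0.0747]
placed top 44 [ 0.6109 -0.2366  0.0738]
top (array([0.5642, 0.3614]), 29, 'cap dir', -39.0, 0.0131, 12, np.float64(0.089)) (np.float64(332.9031055228489), np.float64(1.402971030699468), array([-0.0002,  0.0001]), np.float64(6.059229845816802))
obst 0.01986193863397864
pos [0.6096 0.1509 0.2009] yaw 60.1 q6 -0.84 need [ 0.     0.908 -0.602] twist -0.001 F [0.4 0.1 0.4] w 0.0005 t 36.15
```

```bash
python3 -m jog '[{"tx":0,"ty":0.19,"tz":0,"twist":0,"gripper":1},{"tx":0,"ty":0.38,"tz":0,"twist":0,"gripper":1},{"tx":0,"ty":0.57,"tz":0,"twist":0,"gripper":1},{"tx":0,"ty":0.76,"tz":0,"twist":0,"gripper":1},{"tx":0,"ty":0.908,"tz":0,"twist":0,"gripper":1},{"tx":0,"ty":0.908,"tz":0,"twist":0,"gripper":1},{"tx":0,"ty":0.908,"tz":-0.2,"twist":0,"gripper":1},{"tx":0,"ty":0.908,"tz":-0.4,"twist":0,"gripper":1},{"tx":0,"ty":0.908,"tz":-0.55,"twist":0,"gripper":1},{"tx":0,"ty":0.908,"tz":-0.602,"twist":0,"gripper":1},{"tx":0,"ty":0.908,"tz":-0.602,"twist":0,"gripper":1},{"tx":0,"ty":0.908,"tz":-0.602,"twist":0,"gripper":1}]'|sed -n '2p;4p'
python3 -m jog '[{"tx":-0.03,"ty":0.017,"tz":0,"twist":0,"gripper":1},{"tx":-0.06,"ty":0.035,"tz":0,"twist":0,"gripper":1},{"tx":-0.085,"ty":0.049,"tz":0,"twist":0,"gripper":1},{"tx":-0.11,"ty":0.063,"tz":0,"twist":0,"gripper":1},{"tx":-0.13,"ty":0.075,"tz":0,"twist":0,"gripper":1},{"tx":-0.15,"ty":0.087,"tz":0,"twist":0,"gripper":1},{"tx":-0.17,"ty":0.098,"tz":0,"twist":0,"gripper":1},{"tx":-0.19,"ty":0.11,"tz":0,"twist":0,"gripper":1},{"tx":-0.21,"ty":0.121,"tz":0,"twist":0,"gripper":1},{"tx":-0.23,"ty":0.133,"tz":0,"twist":0,"gripper":1},{"tx":-0.238,"ty":0.137,"tz":-0.01,"twist":0,"gripper":1},{"tx":-0.238,"ty":0.137,"tz":-0.04,"twist":0,"gripper":1},{"tx":-0.238,"ty":0.137,"tz":-0.07,"twist":0,"gripper":1},{"tx":-0.238,"ty":0.137,"tz":-0.1,"twist":0,"gripper":1},{"tx":-0.238,"ty":0.137,"tz":-0.13,"twist":0,"gripper":1},{"tx":-0.238,"ty":0.137,"tz":-0.145,"twist":0,"gripper":1},{"tx":-0.238,"ty":0.137,"tz":-0.147,"twist":0,"gripper":1},{"tx":-0.238,"ty":0.137,"tz":-0.147,"twist":0,"gripper":1}]' | sed -n '2p;4p'
```

```text
position: [0.6106, 0.3298, 0.0815]
force: [-0.1, -0.2, 0.6]
position: [0.5627, 0.3579, 0.0517]
force: [-3.3, -1.9, 13.5]
```

```bash
python3 -m jog '[{"tx":0,"ty":0,"tz":-0.003,"twist":0,"gripper":1},{"tx":0,"ty":0,"tz":-0.003,"twist":0,"gripper":1},{"tx":0,"ty":0,"tz":0.09,"twist":0,"gripper":1},{"tx":0,"ty":0,"tz":0.17,"twist":0,"gripper":-0.3},{"tx":0,"ty":0,"tz":0.17,"twist":0,"gripper":-0.3},{"tx":0,"ty":0,"tz":0.17,"twist":0,"gripper":-0.3},{"tx":0,"ty":0,"tz":0.17,"twist":0,"gripper":-0.3},{"tx":0,"ty":0,"tz":0.17,"twist":0,"gripper":-0.3},{"tx":0,"ty":0,"tz":0.17,"twist":0,"gripper":-0.3},{"tx":0,"ty":0,"tz":0.17,"twist":0,"gripper":-0.3}]'|sed -n '2p;4,5p'; python3 - <<'E'
from fit import *
p,d,P=shot("side")
q=near(P,np.array([.562,.36]),.03,.012,.075); print(vial(P,np.array([.562,.36]),.004),np.percentile(q[:,2],[50,90,98]).round(4))
goto(.562,.36,.018,60)
E
python3 -m jog '[{"tx":0,"ty":0.005,"tz":-0.1,"twist":0,"gripper":-0.3},{"tx":0,"ty":0.005,"tz":-0.2,"twist":0,"gripper":-0.3},{"tx":0,"ty":0.005,"tz":-0.3,"twist":0,"gripper":-0.3},{"tx":0,"ty":0.005,"tz":-0.33,"twist":0,"gripper":-0.3},{"tx":0,"ty":0.005,"tz":-0.33,"twist":0,"gripper":1},{"tx":0,"ty":0.005,"tz":-0.33,"twist":0,"gripper":1},{"tx":0,"ty":0.005,"tz":-0.33,"twist":0,"gripper":1},{"tx":0,"ty":0.005,"tz":-0.33,"twist":0,"gripper":1},{"tx":0,"ty":0.005,"tz":-0.33,"twist":0,"gripper":1},{"tx":0,"ty":0.005,"tz":-0.33,"twist":0,"gripper":1},{"tx":0,"ty":0.005,"tz":-0.33,"twist":0,"gripper":1}]' | tail -5
python3 -m jog '[{"tx":0,"ty":0,"tz":0.1,"twist":0,"gripper":1},{"tx":0,"ty":0,"tz":0.25,"twist":0,"gripper":1},{"tx":0,"ty":0,"tz":0.45,"twist":0,"gripper":1},{"tx":0,"ty":-0.1,"tz":0.6,"twist":0.07,"gripper":1},{"tx":0,"ty":-0.2,"tz":0.6,"twist":0.14,"gripper":1}]' | tail -5; python3 -c "
from h import *
goto(.5962,-.3159,.1,79)"
```

```text
position: [0.562, 0.3576, 0.0845]
force: [-0.1, 1.0, -0.3]
width: 0.0442
(array([0.5602, 0.3565]), 79, 'cap dir', 80.0, 0.0224, 72, np.float64(0.112)) [0.0447 0.0551 0.0562]
pos [0.562  0.3576 0.0846] yaw 59.9 q6 -0.51 need [-0.     0.012 -0.333] twist 0.001 F [ 0.2 -0.2  0.7] w 0.0484 t 39.5333
position: [0.5628, 0.3591, 0.0201]
tcp_rot: [0.814, 3.033, 0.002]
force: [-0.2, 0.7, 7.4]
width: 0.0296
grip_force: 30.0
position: [0.565, 0.3204, 0.1457]
tcp_rot: [0.467, 3.1, 0.008]
force: [0.7, 0.4, 0.2]
width: 0.0295
grip_force: 30.0
pos [0.565  0.3204 0.1457] yaw 72.9 q6 -0.79 need [ 0.156 -3.181 -0.228] twist 0.068 F [0.7 0.4 0.2] w 0.0295 t 40.8667
```

```bash
for i in 1 2 3 4; do python3 -m jog '[{"tx":0.01,"ty":-0.19,"tz":0,"twist":0.017,"gripper":1},{"tx":0.02,"ty":-0.39,"tz":0,"twist":0.017,"gripper":1},{"tx":0.03,"ty":-0.59,"tz":0,"twist":0.017,"gripper":1},{"tx":0.039,"ty":-0.795,"tz":0,"twist":0.017,"gripper":1}]'|sed -n '2p;5p'; done;  python3 -m jog '[{"tx":0,"ty":0,"tz":-0.1,"twist":0,"gripper":1},{"tx":0,"ty":0,"tz":-0.2,"twist":0,"gripper":1},{"tx":0,"ty":0,"tz":-0.3,"twist":0,"gripper":1},{"tx":0,"ty":0,"tz":-0.3,"twist":0,"gripper":1},{"tx":0,"ty":0,"tz":-0.3,"twist":0,"gripper":1},{"tx":0,"ty":0,"tz":-0.3,"twist":0,"gripper":1}]' | sed -n '2p;5p'
python3 -c "
from h import *
goto(.5962,-.3159,.0425,79)"
```

```text
position: [0.5697, 0.1582, 0.1394]
width: 0.0296
position: [0.5775, -0.0011, 0.1394]
width: 0.0295
position: [0.5853, -0.1602, 0.1394]
width: 0.0297
position: [0.5931, -0.3192, 0.1393]
width: 0.0296
position: [0.5939, -0.3174, 0.0802]
width: 0.0297
pos [ 0.5939 -0.3174  0.0802] yaw 78.7 q6 -1.9 need [ 0.011  0.007 -0.189] twist 0.004 F [0.4 0.5 0. ] w 0.0297 t 42.7
```

```bash
python3 -m jog '[{"tx":0.011,"ty":0.007,"tz":-0.08,"twist":0,"gripper":1},{"tx":0.011,"ty":0.007,"tz":-0.13,"twist":0,"gripper":1},{"tx":0.011,"ty":0.007,"tz":-0.16,"twist":0,"gripper":1},{"tx":0.011,"ty":0.007,"tz":-0.18,"twist":0,"gripper":1},{"tx":0.011,"ty":0.007,"tz":-0.187,"twist":0,"gripper":1},{"tx":0.011,"ty":0.007,"tz":-0.187,"twist":0,"gripper":1},{"tx":0.011,"ty":0.007,"tz":-0.187,"twist":0,"gripper":1}]'|sed -n '2p;4p'; python3 -m jog '[{"tx":0,"ty":0,"tz":0,"twist":0,"gripper":0.4},{"tx":0,"ty":0,"tz":0,"twist":0,"gripper":0.1},{"tx":0,"ty":0,"tz":0,"twist":0,"gripper":0.1},{"tx":0,"ty":0,"tz":0,"twist":0,"gripper":0.1},{"tx":0,"ty":0,"tz":0,"twist":0,"gripper":0.1},{"tx":0,"ty":0,"tz":0.15,"twist":0,"gripper":0.1},{"tx":0,"ty":0,"tz":0.3,"twist":0,"gripper":0.1},{"tx":0,"ty":0,"tz":0.5,"twist":0,"gripper":0.1},{"tx":0,"ty":0,"tz":0.7,"twist":0,"gripper":0.1},{"tx":0,"ty":0,"tz":0.8,"twist":0,"gripper":0.1},{"tx":-0.2,"ty":0,"tz":0.8,"twist":-0.07,"gripper":1},{"tx":-0.4,"ty":0,"tz":0.8,"twist":-0.14,"gripper":1},{"tx":-0.6,"ty":0,"tz":0.8,"twist":-0.2,"gripper":1},{"tx":-0.7,"ty":0,"tz":0.8,"twist":-0.2,"gripper":1},{"tx":-0.7,"ty":0.2,"tz":0.8,"twist":-0.2,"gripper":1},{"tx":-0.7,"ty":0.4,"tz":0.8,"twist":-0.2,"gripper":1},{"tx":-0.7,"ty":0.6,"tz":0.8,"twist":-0.2,"gripper":1},{"tx":-0.7,"ty":0.8,"tz":0.8,"twist":-0.2,"gripper":1},{"tx":-0.7,"ty":1,"tz":0.8,"twist":-0.2,"gripper":1},{"tx":-0.7,"ty":1,"tz":0.8,"twist":-0.2,"gripper":1}]'|sed -n '2p;4p'
python3 - <<'E'
from fit import *
for n in("top","side"):
    p,d,P=shot(n)
    for c in((.5216,-.3017),(.5358,-.2271),(.6104,-.2413),(.5962,-.3159)):
        q=near(P,np.array(c),.022,.062,.1); w=q[abs(q[:,2]-np.median(q[:,2]))<.006] if len(q) else q
        print(n,len(q),w.mean(0).round(4),q[:,2].max().round(4),np.linalg.lstsq(np.c_[w[:,:2]-w[:,:2].mean(0),np.ones(len(w))],w[:,2],rcond=None)[0][:2].round(2) if len(w) else "")
    if n=="side": a=p
    else: b=p
A=cv2.resize(a[105:190,215:315],(480,408),interpolation=cv2.INTER_CUBIC); B=cv2.resize(b[165:237,290:365],(300,288),interpolation=cv2.INTER_CUBIC)
B=cv2.copyMakeBorder(B,0,120,0,0,cv2.BORDER_CONSTANT); cv2.imwrite("pics/fin.png",np.hstack([A,B])[:,:,::-1])
goto(.45,-.05,.12,0)
E
```

```text
position: [0.5957, -0.3157, 0.0419]
force: [-1.4, 3.0, 4.4]
position: [0.4549, -0.1111, 0.2016]
force: [-0.6, -0.5, -0.0]
top 45 [ 0.5261 -0.2957  0.0746] 0.0817 [0.04 0.03]
top 18 [ 0.5406 -0.2213  0.0742] 0.0842 [-0.01  0.06]
top 46 [ 0.6129 -0.2368  0.0742] 0.0898 [ 0.04 -0.04]
top 46 [ 0.5952 -0.312   0.0735] 0.0817 [0.   0.04]
side 48 [ 0.521  -0.2976  0.0749] 0.0819 [-0.01 -0.1 ]
side 48 [ 0.5303 -0.22    0.075 ] 0.0805 [-0.04 -0.06]
side 51 [ 0.6084 -0.2406  0.075 ] 0.0802 [-0.07 -0.04]
side 45 [ 0.5921 -0.3117  0.0753] 0.0808 [-0.06 -0.07]
pos [ 0.4558 -0.1148  0.2019] yaw 60.8 q6 -1.36 need [-0.029  0.324 -0.41 ] twist -0.676 F [ 1.  -0.5  0.1] w 0.0006 t 45.05
```

View pics/fin.png

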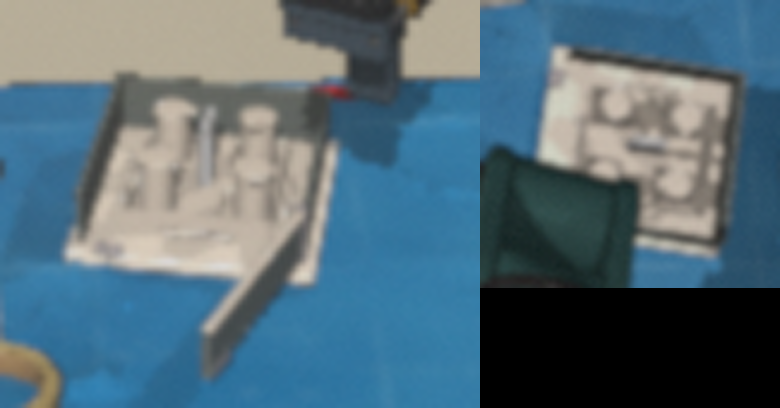

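All four vials stand in their cells with flat caps. One light confirming press on each while the gate is still open.

```bash
python3 -m jog '[{"tx":0.07,"ty":-0.19,"tz":0,"twist":0,"gripper":1},{"tx":0.14,"ty":-0.38,"tz":0,"twist":0,"gripper":1},{"tx":0.21,"ty":-0.57,"tz":0,"twist":0,"gripper":1},{"tx":0.28,"ty":-0.76,"tz":0,"twist":0,"gripper":1},{"tx":0.334,"ty":-0.928,"tz":0,"twist":0,"gripper":1},{"tx":0.334,"ty":-0.928,"tz":-0.2,"twist":0,"gripper":1},{"tx":0.334,"ty":-0.928,"tz":-0.4,"twist":0,"gripper":1},{"tx":0.334,"ty":-0.928,"tz":-0.55,"twist":0,"gripper":1},{"tx":0.334,"ty":-0.928,"tz":-0.61,"twist":0,"gripper":1},{"tx":0.334,"ty":-0.928,"tz":-0.63,"twist":0,"gripper":1},{"tx":0.334,"ty":-0.928,"tz":-0.641,"twist":0,"gripper":1},{"tx":0.334,"ty":-0.928,"tz":-0.641,"twist":0,"gripper":1},{"tx":0.334,"ty":-0.928,"tz":-0.641,"twist":0,"gripper":1}]'|sed -n '2p;4p'
```

```text
position: [0.5232, -0.3027, 0.0754]
force: [-0.6, 1.0, 2.1]
```

```bash
for i in 1 2; do python3 -m jog '[{"tx":0,"ty":0,"tz":-0.005,"twist":0,"gripper":1},{"tx":0,"ty":0,"tz":-0.005,"twist":0,"gripper":1},{"tx":0,"ty":0,"tz":-0.005,"twist":0,"gripper":1}]'|sed -n '2p;4p'; done
```

```text
position: [0.523, -0.3024, 0.0745]
force: [-6.6, 0.9, 14.7]
position: [0.523, -0.3025, 0.0742]
force: [-9.9, 1.7, 25.0]
```

```bash
python3 -m jog '[{"tx":0,"ty":0,"tz":0.08,"twist":0,"gripper":1},{"tx":0,"ty":0,"tz":0.15,"twist":0,"gripper":1},{"tx":0.03,"ty":0.19,"tz":0.15,"twist":0,"gripper":1},{"tx":0.062,"ty":0.385,"tz":0.15,"twist":0,"gripper":1},{"tx":0.062,"ty":0.385,"tz":0.1,"twist":0,"gripper":1},{"tx":0.062,"ty":0.385,"tz":0.04,"twist":0,"gripper":1},{"tx":0.062,"ty":0.385,"tz":0.01,"twist":0,"gripper":1},{"tx":0.062,"ty":0.385,"tz":0.003,"twist":0,"gripper":1},{"tx":0.062,"ty":0.385,"tz":0,"twist":0,"gripper":1},{"tx":0.062,"ty":0.385,"tz":0,"twist":0,"gripper":1}]'|sed -n '2p;4p'
python3 -m jog '[{"tx":0,"ty":0,"tz":0.08,"twist":0,"gripper":1},{"tx":0,"ty":0,"tz":0.15,"twist":0,"gripper":1},{"tx":0.18,"ty":-0.03,"tz":0.15,"twist":0,"gripper":1},{"tx":0.374,"ty":-0.07,"tz":0.15,"twist":0,"gripper":1},{"tx":0.374,"ty":-0.07,"tz":0.1,"twist":0,"gripper":1},{"tx":0.374,"ty":-0.07,"tz":0.04,"twist":0,"gripper":1},{"tx":0.374,"ty":-0.07,"tz":0.01,"twist":0,"gripper":1},{"tx":0.374,"ty":-0.07,"tz":0.003,"twist":0,"gripper":1},{"tx":0.374,"ty":-0.07,"tz":0,"twist":0,"gripper":1},{"tx":0.374,"ty":-0.07,"tz":0,"twist":0,"gripper":1}]'|sed -n '2p;4p'
python3 -m jog '[{"tx":0,"ty":0,"tz":0.08,"twist":0,"gripper":1},{"tx":0,"ty":0,"tz":0.15,"twist":0,"gripper":1},{"tx":-0.04,"ty":-0.19,"tz":0.15,"twist":0,"gripper":1},{"tx":-0.075,"ty":-0.37,"tz":0.15,"twist":0,"gripper":1},{"tx":-0.075,"ty":-0.37,"tz":0.1,"twist":0,"gripper":1},{"tx":-0.075,"ty":-0.37,"tz":0.04,"twist":0,"gripper":1},{"tx":-0.075,"ty":-0.37,"tz":0.01,"twist":0,"gripper":1},{"tx":-0.075,"ty":-0.37,"tz":0.003,"twist":0,"gripper":1},{"tx":-0.075,"ty":-0.37,"tz":0,"twist":0,"gripper":1},{"tx":-0.075,"ty":-0.37,"tz":0,"twist":0,"gripper":1}]'|sed -n '2p;4p'
```

```text
position: [0.5359, -0.2259, 0.0734]
force: [-6.7, 7.0, 32.8]
position: [0.6094, -0.239, 0.0734]
force: [-8.1, 4.0, 31.3]
position: [0.5952, -0.3121, 0.0734]
force: [-9.8, 1.5, 32.1]
```

```bash
python3 -m jog '[{"tx":0,"ty":0,"tz":0.2,"twist":0,"gripper":1},{"tx":0,"ty":0,"tz":0.4,"twist":0,"gripper":1},{"tx":0,"ty":0.1,"tz":0.55,"twist":0,"gripper":1},{"tx":-0.1,"ty":0.3,"tz":0.55,"twist":0,"gripper":1},{"tx":-0.2,"ty":0.5,"tz":0.55,"twist":0,"gripper":1},{"tx":-0.3,"ty":0.7,"tz":0.55,"twist":0,"gripper":1},{"tx":-0.37,"ty":0.85,"tz":0.55,"twist":0,"gripper":1},{"tx":-0.37,"ty":1,"tz":0.55,"twist":0,"gripper":1},{"tx":-0.37,"ty":1,"tz":0.55,"twist":0,"gripper":1}]'|sed -n '2p;4p'
python3 -m jog '[{"tx":0,"ty":0.2,"tz":0,"twist":0,"gripper":1},{"tx":0,"ty":0.4,"tz":0,"twist":0,"gripper":1},{"tx":0,"ty":0.49,"tz":0,"twist":0,"gripper":1},{"tx":0,"ty":0.49,"tz":0,"twist":0,"gripper":1}]'|sed -n '2p;4p'
python3 - <<'E'
from fit import *
fr=[]
for n in("top","side"):
    p,d,P=shot(n); fr.append(p)
    g=near(P,np.array([.56,-.06]),.12,.05,.08); g=g[g[:,1]>-.15]
    vx,vy,x0,y0=cv2.fitLine(g[:,:2].astype(np.float32),cv2.DIST_HUBER,0,.01,.01).ravel(); pr=(g[:,:2]-[x0,y0])@[vx,vy]
    print("gate",len(g),np.degrees(np.arctan2(vy,vx)),[x0,y0]+np.array([vx,vy])*pr.max())
    h=near(P,np.array([.566,-.2715]),.015,.08,.1); print("handle",h.mean(0).round(4))
    for c in((.5216,-.3017),(.5358,-.2271),(.6104,-.2413),(.5962,-.3159)):
        q=near(P,np.array(c),.02,.062,.1); print(n,len(q),q.mean(0).round(4) if len(q) else"")
goto(.5207,-.0153,.045,61.2)
A=cv2.resize(fr[1][105:190,215:315],(600,510),interpolation=cv2.INTER_CUBIC); cv2.imwrite("pics/pre.png",A[:,:,::-1])
E
```

```text
position: [0.5184, -0.1075, 0.1806]
force: [-0.2, -1.3, 0.7]
position: [0.5198, -0.0111, 0.1808]
force: [-0.2, -0.3, 0.8]
gate 16 62.03157 [ 0.51730325 -0.1211709 ]
handle [ 0.5669 -0.2733  0.0895]
top 43 [ 0.5246 -0.2961  0.0738]
top 35 [ 0.5341 -0.2208  0.0753]
top 45 [ 0.6115 -0.2369  0.0723]
top 46 [ 0.595  -0.3116  0.0726]
gate 151 61.940647 [ 0.57664603 -0.0055285 ]
handle [nan nan nan]
side 0 
side 29 [ 0.5338 -0.2195  0.0733]
side 50 [ 0.6082 -0.2387  0.0737]
side 41 [ 0.5925 -0.311   0.0728]
pos [ 0.5201 -0.0136  0.181 ] yaw 60.8 q6 -1.13 need [ 0.003 -0.008 -0.68 ] twist 0.004 F [-0.3 -0.   0.2] w 0.0004 t 50.3167<stdin>:8: RuntimeWarning: Mean of empty slice.
  ret = um.true_divide(
```

View pics/pre.png

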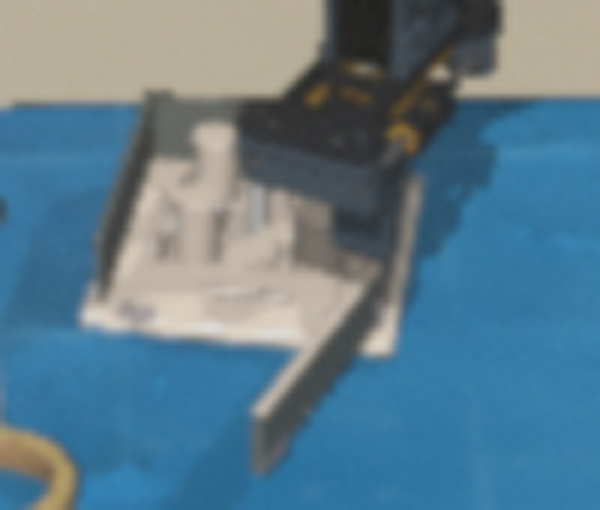

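Everything is in place and the gate is still open, so I lower the closed fingers outside the gate and plan the arc.

```bash
python3 -m jog '[{"tx":0,"ty":-0.008,"tz":-0.2,"twist":0,"gripper":1},{"tx":0,"ty":-0.008,"tz":-0.4,"twist":0,"gripper":1},{"tx":0,"ty":-0.008,"tz":-0.6,"twist":0,"gripper":1},{"tx":0,"ty":-0.008,"tz":-0.68,"twist":0,"gripper":1},{"tx":0,"ty":-0.008,"tz":-0.68,"twist":0,"gripper":1},{"tx":0,"ty":-0.008,"tz":-0.68,"twist":0,"gripper":1},{"tx":0,"ty":-0.008,"tz":-0.68,"twist":0,"gripper":1}]'|sed -n '2p;4p'
python3 - <<'E'
from h import *
s,p,a=pose(); h=np.array([.497,-.162])
for f,d in [(61,.035),(58,.024)]+[(x,.02) for x in range(54,-8,-4)]+[(-8,.02),(-10.8,.02),(-10.8,.018)]:
    r=np.radians(f); c=h+.14*np.array([np.cos(r),np.sin(r)])+d*np.array([-np.sin(r),np.cos(r)])
    print(f,((c-p[:2])/.2).round(3),round((f-a)/90,3))
E
```

```text
position: [0.5215, -0.0166, 0.0467]
force: [0.0, -0.2, -0.4]
61 [ 0.064 -0.03 ] 0.004
58 [ 0.147 -0.07 ] -0.029
54 [ 0.208 -0.102] -0.074
50 [ 0.251 -0.126] -0.118
46 [ 0.292 -0.154] -0.163
42 [ 0.331 -0.184] -0.207
38 [ 0.368 -0.217] -0.251
34 [ 0.402 -0.253] -0.296
30 [ 0.434 -0.29 ] -0.34
26 [ 0.463 -0.33 ] -0.385
22 [ 0.489 -0.372] -0.429
18 [ 0.512 -0.416] -0.474
14 [ 0.533 -0.461] -0.518
10 [ 0.55  -0.507] -0.563
6 [ 0.563 -0.554] -0.607
2 [ 0.574 -0.603] -0.651
-2 [ 0.581 -0.651] -0.696
-6 [ 0.584 -0.701] -0.74
-8 [ 0.585 -0.725] -0.763
-10.8 [ 0.584 -0.76 ] -0.794
-10.8 [ 0.582 -0.77 ] -0.794
```

```bash
python3 -m jog '[{"tx":0.064,"ty":-0.03,"tz":0,"twist":0,"gripper":1},{"tx":0.147,"ty":-0.07,"tz":0,"twist":-0.03,"gripper":1},{"tx":0.208,"ty":-0.102,"tz":0,"twist":-0.074,"gripper":1},{"tx":0.251,"ty":-0.126,"tz":0,"twist":-0.118,"gripper":1},{"tx":0.292,"ty":-0.154,"tz":0,"twist":-0.163,"gripper":1},{"tx":0.331,"ty":-0.184,"tz":0,"twist":-0.207,"gripper":1},{"tx":0.368,"ty":-0.217,"tz":0,"twist":-0.251,"gripper":1},{"tx":0.402,"ty":-0.253,"tz":0,"twist":-0.296,"gripper":1},{"tx":0.434,"ty":-0.29,"tz":0,"twist":-0.34,"gripper":1},{"tx":0.463,"ty":-0.33,"tz":0,"twist":-0.385,"gripper":1},{"tx":0.489,"ty":-0.372,"tz":0,"twist":-0.429,"gripper":1},{"tx":0.512,"ty":-0.416,"tz":0,"twist":-0.474,"gripper":1},{"tx":0.533,"ty":-0.461,"tz":0,"twist":-0.518,"gripper":1},{"tx":0.55,"ty":-0.507,"tz":0,"twist":-0.563,"gripper":1},{"tx":0.563,"ty":-0.554,"tz":0,"twist":-0.607,"gripper":1},{"tx":0.574,"ty":-0.603,"tz":0,"twist":-0.651,"gripper":1},{"tx":0.581,"ty":-0.651,"tz":0,"twist":-0.696,"gripper":1},{"tx":0.581,"ty":-0.651,"tz":0,"twist":-0.696,"gripper":1}]'
python3 - <<'E'
from fit import *
goto(.6382,-.1686,.045,-10.8)
for n in("top","side"):
    p,d,P=shot(n); g=near(P,np.array([.58,-.16]),.1,.055,.08); g=g[g[:,1]>-.19]
    vx,vy,x0,y0=cv2.fitLine(g[:,:2].astype(np.float32),cv2.DIST_HUBER,0,.01,.01).ravel(); print("gate",len(g),np.degrees(np.arctan2(vy,vx)),x0,y0)
E
```

```text
t: 52.4
position: [0.6383, -0.1481, 0.048]
tcp_rot: [2.262, 2.176, 0.003]
force: [0.3, -0.3, -0.2]
width: 0.0005
grip_force: 0.0
pos [ 0.6383 -0.1481  0.048 ] yaw -2.2 q6 -0.22 need [-0.001 -0.103 -0.015] twist -0.095 F [ 0.3 -0.3 -0.2] w 0.0005 t 52.4Traceback (most recent call last):
  File "<stdin>", line 5, in <module>
cv2.error: OpenCV(4.12.0) /io/opencv/modules/imgproc/src/linefit.cpp:50: error: (-215:Assertion failed) count > 0 in function 'fitLine2D_wods'
```

```bash
python3 -m jog '[{"tx":0,"ty":-0.03,"tz":0,"twist":-0.03,"gripper":1},{"tx":0,"ty":-0.06,"tz":0,"twist":-0.06,"gripper":1},{"tx":0,"ty":-0.08,"tz":0,"twist":-0.095,"gripper":1},{"tx":0,"ty":-0.08,"tz":0,"twist":-0.095,"gripper":1}]'|sed -n '2p;4p'; for i in 1 2 3 4; do python3 -m jog '[{"tx":0,"ty":-0.005,"tz":0,"twist":0,"gripper":1},{"tx":0,"ty":-0.01,"tz":0,"twist":0,"gripper":1},{"tx":0,"ty":-0.01,"tz":0,"twist":0,"gripper":1}]'|sed -n '2p;4p'; done
python3 - <<'E'
from fit import *
p,d,P=shot("side"); g=near(P,np.array([.58,-.17]),.11,.055,.08); g=g[g[:,1]>-.215]
if len(g)>5:
    vx,vy,x0,y0=cv2.fitLine(g[:,:2].astype(np.float32),cv2.DIST_HUBER,0,.01,.01).ravel(); print("gate",len(g),np.degrees(np.arctan2(vy,vx)),x0,y0)
E
```

```text
position: [0.6374, -0.1624, 0.0467]
force: [0.0, -0.2, 0.5]
position: [0.6369, -0.1641, 0.0458]
force: [-0.4, 0.6, -0.3]
position: [0.6368, -0.1662, 0.0455]
force: [0.4, 1.2, 0.7]
position: [0.6368, -0.1666, 0.0455]
force: [1.0, 17.1, 4.1]
position: [0.6367, -0.1669, 0.0454]
force: [2.5, 33.6, 7.1]
gate 302 -10.848506 0.5991389 -0.180077
```

The force jumped to 17 then 34 N, so the gate is on its hard stop at about -10.8°, parallel to the fence. Backing off and checking.

```bash
python3 -m jog '[{"tx":0,"ty":0.01,"tz":0,"twist":0,"gripper":1},{"tx":0.01,"ty":0.06,"tz":0,"twist":0,"gripper":1},{"tx":0.02,"ty":0.15,"tz":0,"twist":0,"gripper":1},{"tx":0,"ty":0.25,"tz":0.15,"twist":0,"gripper":1},{"tx":0,"ty":0.4,"tz":0.3,"twist":0,"gripper":1},{"tx":0,"ty":0.5,"tz":0.5,"twist":0,"gripper":1},{"tx":-0.2,"ty":0.55,"tz":0.7,"twist":0,"gripper":1},{"tx":-0.4,"ty":0.7,"tz":0.8,"twist":0,"gripper":1},{"tx":-0.6,"ty":0.9,"tz":0.8,"twist":0,"gripper":1},{"tx":-0.8,"ty":0.9,"tz":0.8,"twist":0,"gripper":1},{"tx":-0.8,"ty":0.9,"tz":0.8,"twist":0,"gripper":1}]'|sed -n '2p;4p'
python3 - <<'E'
from fit import *
fr=[]
for n in("top","side"):
    p,d,P=shot(n); fr.append(p); g=near(P,np.array([.58,-.17]),.11,.06,.08); g=g[(g[:,1]>-.215)]; g=g[abs(g[:,1]+.18+.19*(g[:,0]-.58))<.02]
    if len(g)>5:
        vx,vy,x0,y0=cv2.fitLine(g[:,:2].astype(np.float32),cv2.DIST_HUBER,0,.01,.01).ravel(); print("gate",len(g),np.degrees(np.arctan2(vy,vx)),x0,y0)
    for c in((.5216,-.3017),(.5358,-.2271),(.6104,-.2413),(.5962,-.3159)):
        q=near(P,np.array(c),.02,.062,.1); print(n,len(q),q.mean(0).round(4) if len(q) else"")
A=cv2.resize(fr[1][100:190,205:315],(550,450),interpolation=cv2.INTER_CUBIC); B=cv2.resize(fr[0][165:240,285:360],(240,240),interpolation=cv2.INTER_CUBIC)
B=cv2.copyMakeBorder(B,0,210,0,0,cv2.BORDER_CONSTANT); cv2.imwrite("pics/end.png",np.hstack([A,B])[:,:,::-1])
print(state()["t"])
E
```

```text
position: [0.4747, 0.0109, 0.2058]
force: [0.6, -0.1, -0.1]
gate 103 -10.662084 0.5888777 -0.17625135
top 41 [ 0.5247 -0.297   0.0729]
top 36 [ 0.5343 -0.22    0.0743]
top 44 [ 0.6116 -0.2365  0.0739]
top 46 [ 0.5948 -0.3111  0.0736]
gate 207 -11.603712 0.56544185 -0.1744746
side 48 [ 0.522  -0.2956  0.0738]
side 35 [ 0.5325 -0.2203  0.0734]
side 53 [ 0.6085 -0.2384  0.0732]
side 43 [ 0.5921 -0.3124  0.0728]
54.85
```

View pics/end.png

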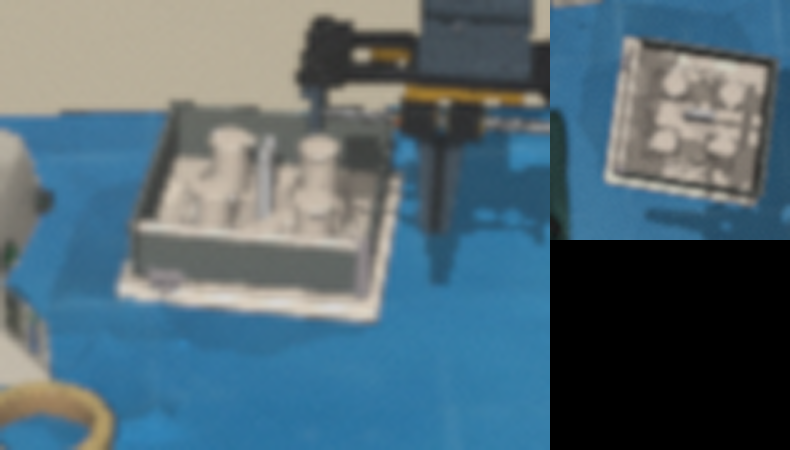

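The gate is shut flush, the four capped vials stand upright in the carrier, and the robot is clear. Handing in.

```bash
python3 -c "
from workcell import ticket
print(ticket.close_job())"
```

```text
the job is handed in; nothing more can be done
None
```

The job is handed in, with no verdict returned: by the last measurements the carrier lay flat in the bay, all four vials stood upright in it with caps pressed shut, and the gate was shut on its stop at about 55 s; the pin was not read directly.

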